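Put the washed tin on the drying peg and start the blower

ROBOT

A 6-joint arm with a two-finger parallel gripper is mounted at the origin on the work surface. World frame = base frame: x ahead of the robot, y to its left, z up, the work surface at z = 0. Lengths are in m, angles in rad, forces in N, time in s.
With the tool pointing down it reaches from about 0.3 to 0.875 m from the base axis. Payload 6.4 kg.
Tool frame: the origin (TCP) lies midway between the tips of the shut fingers; the grasp point (between the pads) lies 19 mm behind it; z points along the fingers, y is the direction in which the jaws open and shut (so a half turn about z gives the same grasp; the last joint's range is limited). The gripper opens to 85 mm and grips with 20 to 120 N. Pads are 22 mm wide; open, the fingers measure 114 mm over their backs; the gripper's body (76 mm by 85 mm) begins 54 mm behind the grasp point. The pads swing forward as they close: fully open they stand 13 mm farther back than shut.
Start: joints at [1.013, 0.181, 1.607, -0, 1.354, -0.206], TCP at [0.198, 0.54, 0.231] pointing down, gripper open.
Joint ranges: [-2.99, 2.99], [-0.89, 2.07], [0.3, 2.58], [-1.14, 4.28], [0, 2.63], [-3.12, 3.12]. Speed limits (rad/s): [2.57, 2.57, 3.01, 3.14, 3.14, 3.14].

INTERFACE

Orientations are given as a unit quaternion [w, x, y, z].
In Python, from bench import ctrl, optics, ticket gives the robot as it stands. The module is installed in compiled form; this text tells all that it offers.
- The arm moves only by the tool step_arm, never from a script. Its argument "targets" is text: rows parted by semicolons, each of 6 numbers parted by spaces: the shift along the tool's x, y, z in mm, then the turn, a rotation vector about the tool's x, y, z in rad. In form: dx dy dz rx ry rz; .... A call has 1 to 8 rows; each row is the pose to reach, as a shift and turn from the pose commanded when the call began, along the tool's axes at that moment; what a row does not reach only later rows make up. A row lasts 1/8 s, in which the tool goes at most 62.5 mm and 10.7 degrees, less where a joint would pass 70% of its speed; a pose out of reach is approached as far as the arm can. A call with a gripper value outside its range is refused whole. "grip" is the opening in per cent of the stroke, from 0 (shut) to 100 (fully open), set as the call begins (left out, the last holds). The fingers move at their own pace and stop on an object; the grip force is fixed at half the most. Time passes only in rows, so rows that repeat a pose let the fingers close. It gives the time, the measured TCP pose, the force and the opening at its end, in the units of the state.
- ctrl.get_obs(): the state, without advancing time (a new reading comes with each control period).
- optics.camera(name): name is "scene" or "top" or "wrist"; returns a dict with "image" (384x512x3 uint8, red, green, blue), "mtx" (3x3 intrinsics, pixels), "xyz" and "orientation" of the camera in the world. Camera axes: x right, y up, looking along -z (the intrinsics and any distortion apply to the point x, -y, -z); pixel columns grow to the right and rows downward; lengths in m; the calibration is good to about 2 mm. A picture is of the moment at which its call begins. There is no depth.
- ticket.hand_in(): hands the job in, once; it reports no verdict.
The state is a dict: "time_s": time; "q": joint angles; "dq": joint speeds; "joint_efforts": joint torques, N m; "eef_pos": TCP position; "eef_rot": TCP orientation; "wrist_force": force on the tool from outside, world axes, zero at the start; "torque": the same for the moment, N m; "opening": opening from 0.0 (shut) to 1.0 (fully open).
Only numpy, scipy, OpenCV 4.12 (cv2) and the standard library are available. Lean on these libraries where they do the work, as an engineer would, in place of code of your own. Each camera call takes 0.05 s, during which the arm holds its last target.

TASK

Turn the washed open square tin upside down and put it gently over the upright peg of the drying stand, all the way down, so that its rim rests on the ribs at the foot of the peg. Once it sits there, let go of it and flip the stand's toggle switch over to its other side to start the blower. Do not push the other things on the table about.

Things in the scene. Friction and masses are not known exactly. Their poses are not given: they have to be found in the camera images.
- tin_mid (a point): Centre (half-way up) of the loose open tin: bare metal, square, 56 x 56 mm outside, 110 mm long, walls and bottom 2.5 mm, so the hollow is 51 x 51 mm, 107 mm deep; about 0.2 kg. z axis from closed end to open mouth, x and y square to the flat sides. It starts standing mouth up on the white board. Laid on a flat side it does not roll, so it can be laid down half-way and taken again.
- tin_rim (a point): Centre of the mouth of the tin, 55 mm from tin_mid along the tin's z axis; same axes as tin_mid.
- tin: The same tin; its origin is the centre of the outside of its closed end, 55 mm from tin_mid.
- board_mid (a point): Centre of the top of the fixed white pastry board, 440 mm (x) by 620 mm (y), level, its top 12 mm above the table; always in the same place. The part of it about 50 mm nearer the robot and 170 mm to the robot's left of this point is free for laying the tin down.
- peg_foot (a point): On the axis of the fixed upright peg, at the top of the cross of ribs (two bars 10 mm wide, 96 mm long) on which the tin's rim comes to rest, 53 mm above the table. The peg is a bare metal post, 47 mm diameter, 75 mm tall above this point, its top 11 mm tapering to a flat nose of 34 mm; 2 mm play all round in the tin, at any turn. x: from the peg towards the switch, z up.
- peg_tip (a point): Top of the peg, 75 mm above peg_foot.
- switch_pivot (a point): Point on the hinge line of the toggle switch, 130 mm from the peg along the stand's x axis and 53 mm above the table (8 mm above the housing). The hinge line runs along the stand's x axis.
- switch_tip (a point): Top of the toggle lever, 72 mm from the pivot: a steel rod of 12 mm diameter with a black grip of 26 mm diameter over its last 22 mm. It leans 34 degrees to the stand's -y side when off and 34 degrees to its +y side when on.
- switch (a joint): Angle of the toggle lever: 0 off (leaning to the stand's -y side), 0.6 upright, 1.2 on (leaning to the stand's +y side). It is top-heavy and falls against the nearer stop by itself; a sideways push of under 2 N at the grip moves it. The stops are firm.
- canister: Bystander: round lidded metal canister, 88 mm across, 100 mm tall; leave alone. Origin at its underside.
- bowl: Bystander: white bowl, 96 mm across, 55 mm tall; leave alone. Origin at its underside.
- jar: Bystander: closed glass jar, 64 mm across, 110 mm tall; leave alone. Origin at its underside.
- scraper: Bystander: flat dough scraper, 100 x 120 mm, 16 mm tall at most; leave alone. Origin at its underside.
- coin_dish: Bystander: white dish, 100 mm across, 18 mm tall; leave alone. Origin at its underside.
- spoon: Bystander: spoon, 180 mm long, lying; leave alone. Origin at its underside.
- dryer: The fixed drying stand; origin under the peg at table height, axes as peg_foot. Its grey housing is a box 280 x 120 mm, 45 mm tall, from 70 mm behind the peg to 210 mm ahead of it along x.

How it is judged:
On the way, in this order (a step that is already met when the one before it is completed fails the run):
1. the tin sits upside down on the peg, rim on the ribs, let go, the switch still off (angle between tin_mid's own z axis and vertical above 3.06 rad and horizontal distance between tin_rim and peg_foot below 0.007 m and z of tin_rim in the frame of peg_foot below 0.004 m and linear speed of tin below 0.02 m/s and value of joint switch below 0.3 rad and contact force between the fingers and tin below 0.05 N), for 0.2 s.
2. then the switch is flipped to on (value of joint switch above 1.1 rad), for 0.2 s.
At the end, for the whole second after the job is handed in: The tin is upside down over the peg (within 0.08 rad of upright, its mouth centred on the peg's axis within 7 mm, its rim within 4 mm of the ribs), at rest and let go, and the switch lies on its on stop (joint above 1.1) (angle between tin_mid's own z axis and vertical above 3.06 rad and horizontal distance between tin_rim and peg_foot below 0.007 m and z of tin_rim in the frame of peg_foot below 0.004 m and linear speed of tin below 0.02 m/s and value of joint switch above 1.1 rad); the robot touches nothing.
It fails at once if the tin is banged or pressed onto the stand with more than 45 N (contact force between tin and dryer above 45 N).
It fails at once if the switch is thrown before the tin sits on the peg (value of joint switch above 0.7 rad and not (z of tin_rim in the frame of peg_foot below 0.008 m and horizontal distance between tin_rim and peg_foot below 0.012 m and angle between tin_mid's own z axis and vertical above 2.9 rad)).
It fails at once if another thing on the table is pushed more than 30 mm (distance of any of canister, bowl, jar, scraper, coin_dish, spoon from where it was at the start of the episode above 0.03 m).
It also fails if it takes over 67 s, if anything falls off the work surface, if the arm or the gripper's body presses on something with over 40 N, if the wrist force passes 120 N, or if a joint passes its speed limit or range.

## Working session

There is one attempt and no reset: what is moved stays moved. The work goes in short steps, Python scripts to look and compute and a tool call to move; the robot and the scene stay as the last step left them, time stands still between calls to the robot, and variables do not carry over. Pictures are saved under pics/ and viewed, and the job is handed in when it is done.

Besides the shell and the picture viewer there is one more tool, called after ">>>" in YAML: its name, and indented under it one key for each argument. step_arm: Moves the arm, as the interface text tells. Its arguments: {"type":"object","properties":{"targets":{"type":"string"},"grip":{"type":"number"}},"required":["targets"]}

```bash
mkdir -p pics; cat > h.py <<'E'
import numpy as np, cv2, json
from scipy.spatial.transform import Rotation as R
from bench import ctrl, optics, ticket
def Rq(q): return R.from_quat([q[1],q[2],q[3],q[0]])
def snap(name,fn):
    c=optics.camera(name); cv2.imwrite('pics/'+fn+'.png',cv2.cvtColor(c['image'],cv2.COLOR_RGB2BGR))
    np.savez('pics/'+fn+'.npz',**{k:np.array(c[k]) for k in ('image','mtx','xyz','orientation')}); return c
def load(fn): return dict(np.load('pics/'+fn+'.npz'))
def ray(c,u,v):
    K=c['mtx']; d=np.array([(u-K[0,2])/K[0,0],-(v-K[1,2])/K[1,1],-1.]); return Rq(c['orientation']).apply(d)
def atz(c,u,v,z):
    d=ray(c,u,v); o=np.array(c['xyz']); return o+d*(z-o[2])/d[2]
def proj(c,p):
    q=Rq(c['orientation']).inv().apply(np.atleast_2d(p)-c['xyz']); K=c['mtx']
    return np.c_[K[0,0]*q[:,0]/-q[:,2]+K[0,2], K[1,1]*-q[:,1]/-q[:,2]+K[1,2]]
E
python3 - <<'E'
from h import *
np.set_printoptions(suppress=True,precision=4)
for n in ('scene','top','wrist'):
    c=snap(n,n+'0'); print(n,c.keys(),c['mtx'],c['xyz'],c['orientation'])
print(ctrl.get_obs())
E
```

```text
scene dict_keys(['image', 'mtx', 'xyz', 'orientation']) [[467.5361   0.     256.5481]
 [  0.     467.5361 193.7604]
 [  0.       0.       1.    ]] [ 1.5403 -0.3351  1.1661] [0.7519 0.3043 0.2201 0.5419]
top dict_keys(['image', 'mtx', 'xyz', 'orientation']) [[446.3354   0.     264.0815]
 [  0.     446.3354 189.7941]
 [  0.       0.       1.    ]] [ 0.367  -0.0146  1.2649] [ 0.7077  0.0655 -0.0571 -0.7012]
wrist dict_keys(['image', 'mtx', 'xyz', 'orientation']) [[283.0145   0.     256.2373]
 [  0.     283.0145 194.7269]
 [  0.       0.       1.    ]] [0.1286 0.5652 0.3738] [ 0.811  -0.1202 -0.0833  0.5665]
{'time_s': 0.15, 'q': array([ 1.0127,  0.1814,  1.6078,  0.    ,  1.3538, -0.2063]), 'dq': array([-0.0012, -0.0022, -0.003 , -0.0014, -0.0013,  0.0001]), 'joint_efforts': array([  0.0033, -44.5256, -35.1698,  -0.0002,   0.0059,   0.    ]), 'eef_pos': array([0.1979, 0.5394, 0.2306]), 'eef_rot': array([-0.0003,  0.175 ,  0.9846, -0.0006]), 'wrist_force': array([-0.6137,  0.4132, -0.9253]), 'torque': array([ 0.0936, -0.0624, -0.0003]), 'opening': 1.00025400209438}
```

View pics/scene0.png

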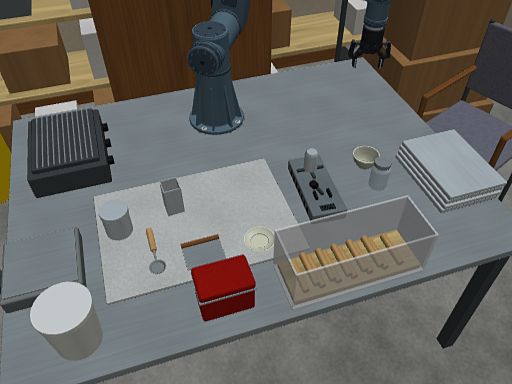

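View pics/top0.png

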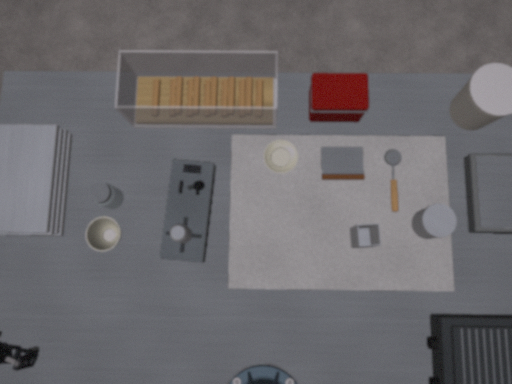

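View pics/wrist0.png

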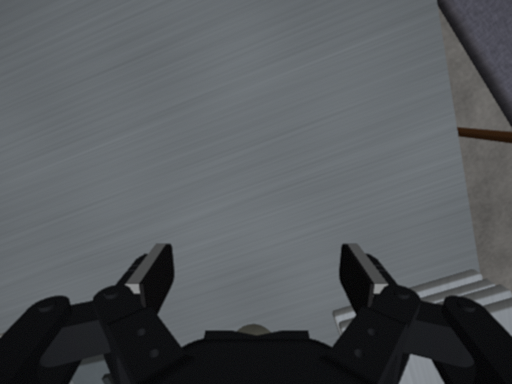

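Scene: the tin is at about (172,196) in scene and (366,237) in top. The stand is at top (188,210), its peg at (178,233) and its lever at (195,185). Next I enlarge these areas.

```bash
python3 - <<'E'
from h import *
c=load('top0'); s=load('scene0')
def crop(c,x0,y0,w,h,f,k): cv2.imwrite('pics/'+f+'.png',cv2.resize(cv2.cvtColor(c['image'][y0:y0+h,x0:x0+w],cv2.COLOR_RGB2BGR),None,fx=k,fy=k,interpolation=cv2.INTER_CUBIC))
crop(c,345,215,45,45,'ctin',12); crop(c,155,150,70,120,'cst',5)
crop(s,150,165,45,60,'stin',10); crop(s,275,140,80,85,'sst',7)
# rough
print(atz(c,190,210,0.045), atz(c,365,237,.06), proj(c,[0.47,0.2,0]))
E
```

```text
[0.52258132 0.20500211 0.045     ] [ 0.45180867 -0.27115853  0.06      ] [[193.80909334 230.44772671]]
```

View pics/ctin.png

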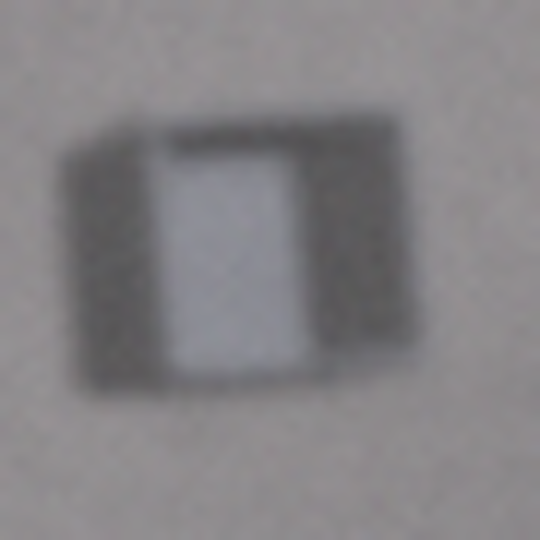

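View pics/cst.png

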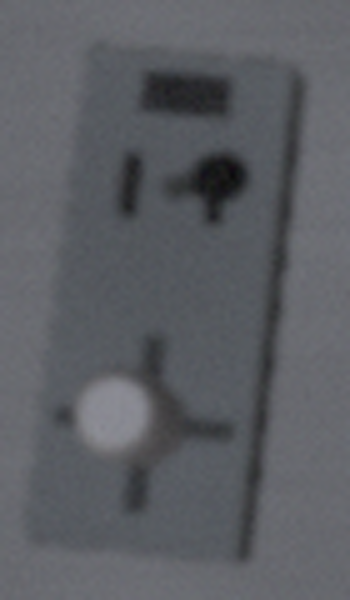

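View pics/stin.png

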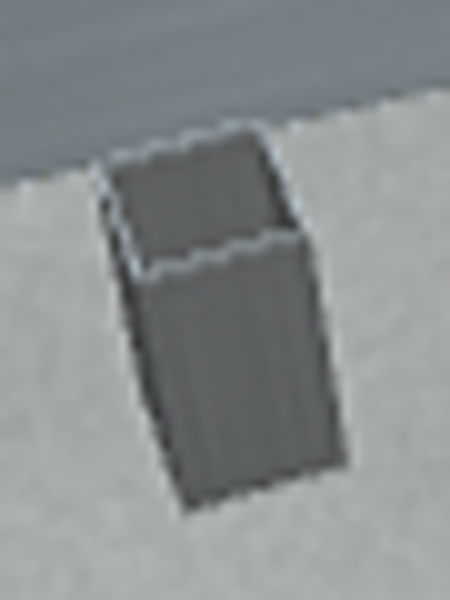

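View pics/sst.png

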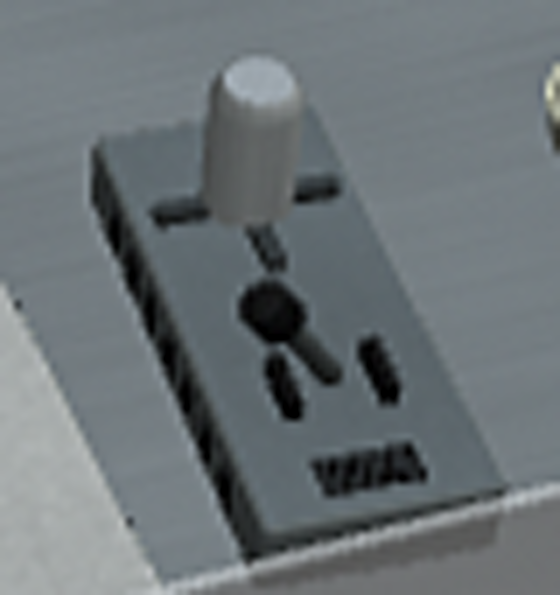

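```bash
cat > fit.py <<'E'
from h import *
from scipy.optimize import least_squares
np.set_printoptions(suppress=True,precision=4)
t=load('top0'); s=load('scene0')
def px(l,k,x0,y0): return (np.array(l,float)+.5)/k-.5+[x0,y0]
def fit(obs,x0):
    # obs: list (cam, local pts, pix)
    def res(p):
        r=R.from_euler('z',p[2])
        return np.concatenate([(proj(c,r.apply(P)+[p[0],p[1],0])-u).ravel() for c,P,u in obs])
    o=least_squares(res,x0,loss='soft_l1'); return o.x,res(o.x).reshape(-1,2)
h=.028
sq=lambda z:{(a,b):[a*h,b*h,z] for a in(1,-1) for b in (1,-1)}
T=sq(.122);B=sq(.012)
# scene: camera at +x side, right=+y ; far = -x
sc=[T[-1,-1],T[-1,1],T[1,1],T[1,-1],B[1,-1],B[1,1]]
su=px([(101,162),(264,121),(307,233),(145,275),(188,512),(347,465)],10,150,165)
# top: up=+x, left=+y
tc=[T[1,-1],T[-1,-1],B[1,1],B[-1,1]]
tu=px([(402,113),(418,347),(63,153),(80,392)],12,345,215)
print('tin both',fit([(s,sc,su),(t,tc,tu)],[.45,-.27,0]))
print('tin s',fit([(s,sc,su)],[.45,-.27,0])); print('tin t',fit([(t,tc,tu)],[.45,-.27,0]))
# stand x axis toward switch = up in top
H=lambda a,b:[a,b,.045]
tc=[H(.21,.06),H(.21,-.06),H(-.07,-.06),H(-.07,.06),[0,0,.128],[.107+.0,0,.053]][:5]
tu=px([(92,43),(301,66),(246,559),(26,541),(113,413)],5,155,150)
sc=[H(-.07,-.06),H(.21,-.06),H(.21,.06),[0,0,.128]]
su=px([(93,147),(258,530),(507,490),(261,80)],7,275,140)
for n,o in (('both',[(t,tc,tu),(s,sc,su)]),('t',[(t,tc,tu)]),('s',[(s,sc,su)])): print('stand',n,fit(o,[.47,.2,0]))
E
python3 fit.py
```

```text
tin both (array([ 0.4539, -0.2652,  0.0447]), array([[-0.6459,  0.3512],
       [ 0.1672,  0.0947],
       [ 0.2438,  0.3972],
       [-1.0551,  0.7723],
       [-0.5099,  0.4192],
       [ 0.1542,  0.5677],
       [-0.1463, -0.8226],
       [ 0.2561,  1.6882],
       [-1.3132,  0.4483],
       [-1.3758,  0.652 ]]))
tin s (array([ 0.4522, -0.264 ,  0.0543]), array([[-0.4534, -0.0011],
       [ 0.3034, -0.3583],
       [ 0.5449, -0.1225],
       [-0.6918,  0.3574],
       [-0.1692,  0.0065],
       [ 0.4359,  0.0503]]))
tin t (array([ 0.4553, -0.2668,  0.0424]), array([[ 0.508 , -1.3554],
       [ 0.864 ,  1.1484],
       [-0.7137, -0.0857],
       [-0.819 ,  0.1115]]))
stand both (array([ 0.4552,  0.2187, -0.0856]), array([[-0.6345, -0.1845],
       [-0.159 , -0.927 ],
       [-1.029 ,  0.9815],
       [-0.9453,  0.2974],
       [ 0.7367, -0.1936],
       [-0.8852, -1.0765],
       [-0.0915,  1.1208],
       [-0.2545,  0.2906],
       [-0.9924,  0.773 ]]))
stand t (array([ 0.4553,  0.2173, -0.0834]), array([[-0.2937, -0.1626],
       [ 0.1938, -0.9934],
       [-0.4427,  0.9318],
       [-0.3732,  0.343 ],
       [ 1.2937, -0.2016]]))
stand s (array([ 0.4539,  0.2222, -0.0949]), array([[ 0.0262, -1.654 ],
       [ 0.1181,  0.529 ],
       [ 0.0363, -0.036 ],
       [-0.1908,  0.305 ]]))
```

Both views agree within about 3 mm: the tin is at (0.4535,-0.265) with yaw 0.05, and the stand's peg at (0.455,0.219) with yaw -0.087. I move first to a free middle place and use the joint readings to work out the kinematics.

>>> step_arm:
  targets: "0 0 -60 0 0 0;-40 -60 -110 0 0 0;-80 -120 -110 0 0 0;-120 -170 -110 0 0 0;-160 -220 -110 0 0 0;-200 -280 -110 0 0 0;-240 -330 -110 0 0 0;-270 -380 -110 0 0 0"
  grip: 100

```text
time_s: 1.15
eef_pos: [0.3111, 0.128, 0.3413]
eef_rot: [0.001, 0.175, 0.985, 0.0]
wrist_force: [0.8, 0.1, 0.3]
opening: 0.999
```

```bash
cat >> h.py <<'E'
def log():
    o=ctrl.get_obs()
    open('log.txt','a').write(json.dumps([o['time_s']]+list(map(float,o['q']))+list(map(float,o['eef_pos']))+list(map(float,o['eef_rot'])))+'\n')
    np.set_printoptions(suppress=True,precision=4)
    print('t',o['time_s'],'q',o['q'],'p',o['eef_pos'],'open',o['opening'],'F',o['wrist_force']); print(Rq(o['eef_rot']).as_matrix()); return o
E
echo '[0.15,1.0127,0.1814,1.6078,0,1.3538,-0.2063,0.1979,0.5394,0.2306,-0.0003,0.175,0.9846,-0.0006]' > log.txt
python3 -c "from h import *;log()"
```

```text
t 1.15 q [ 0.0326 -0.4875  1.9711 -0.      1.6569 -1.1872] p [0.3111 0.128  0.3413] open 0.9994288551351601 F [0.7594 0.1252 0.3229]
[[-0.939   0.3439  0.0011]
 [ 0.3439  0.939   0.    ]
 [-0.001   0.0004 -1.    ]]
```

>>> step_arm:
  targets: "0 0 0 -0.15 0 0;0 0 0 -0.3 0 0;0 0 0 -0.45 0 0;0 0 0 -0.6 0 0;0 0 0 -0.7 0 0"

```text
time_s: 1.78
eef_pos: [0.3112, 0.1292, 0.3411]
eef_rot: [0.061, 0.165, 0.924, 0.339]
wrist_force: [0.4, 0.5, -0.5]
opening: 0.999
```

```bash
python3 -c "from h import *;log()"
```

```text
t 1.775 q [-0.7574 -0.7585  2.2553  0.6764  1.8845 -1.8382] p [0.3112 0.1292 0.3411] open 0.999432541839652 F [ 0.3944  0.55   -0.5081]
[[-0.9379  0.2637  0.2254]
 [ 0.3469  0.7155  0.6064]
 [-0.0013  0.6469 -0.7626]]
```

```bash
cat > fk.py <<'E'
from h import *
from scipy.optimize import least_squares
L=np.array([json.loads(l) for l in open('log.txt')])
def rz(a): return R.from_euler('z',a).as_matrix()
def ry(a): return R.from_euler('y',a).as_matrix()
def fk(q,p,full=False):
    a1,b,d1,L2,a3,L3,L6,s4,s6,o6=p
    A=rz(q[0]); o=np.array([0,0,0.])+A@[a1,b,d1]; pts=[o]
    A=A@ry(q[1]); o=o+A@[0,0,L2]; pts.append(o)
    A=A@ry(q[2]); o=o+A@[a3,0,L3]; pts.append(o)
    A=A@rz(s4*q[3])@ry(q[4]); o=o+A@[0,0,L6]; A=A@rz(s6*q[5]+o6)
    return (o,A,pts) if full else (o,A)
X0=[0,-.1,.3,.4,0,.35,.25,1,1,np.pi]
def fitfk(s4=1,s6=1,o6=np.pi):
    def res(v):
        p=list(v)+[s4,s6,o6]; r=[]
        for l in L:
            o,A=fk(l[1:7],p); r+=list(o-l[7:10])
        return np.array(r+list(0.0005*(v-np.array(X0[:7]))))
    o=least_squares(res,X0[:7]); return list(o.x)+[s4,s6,o6],res(o.x)
if __name__=='__main__':
    np.set_printoptions(suppress=True,precision=4)
    for l in L:
        A=rz(l[1])@ry(l[2]+l[3])@rz(l[4])@ry(l[5]); M=A.T@Rq(l[10:14]).as_matrix(); print(np.degrees(R.from_matrix(M).as_rotvec()), l[6])
    p,r=fitfk(); print(p,np.abs(r[:-7]).max())
E
python3 fk.py
```

```text
[-0.008   0.0009 78.1801] -0.2063
[-0.      0.     21.9811] -1.1871532231604156
[ -0.      -0.     -15.3183] -1.8381509958868925
[np.float64(0.00012614822106774004), np.float64(0.1177906804866807), np.float64(0.3134339959455798), np.float64(0.43819656334554724), np.float64(0.08550969449054534), np.float64(0.5143722110211979), np.float64(0.31891280508037007), 1, 1, 3.141592653589793] 9.272101915230868e-06
```

```bash
sed -i 's/o6=np.pi)/o6=np.pi\/2)/' fk.py; cat > ik.py <<'E'
from fk import *
P,_=fitfk()
lo=np.array([-2.99,-.89,.3,-1.14,0,-3.12]);hi=np.array([2.99,2.07,2.58,4.28,2.63,3.12])
def ik(pos,Rm,seeds=None,n=40,rng=np.random.default_rng(0)):
    sols=[]
    S=list(seeds) if seeds is not None else [rng.uniform(lo,hi) for _ in range(n)]
    for s in S:
        f=lambda q:(lambda o,A:np.r_[(o-pos)*3,R.from_matrix(Rm.T@A).as_rotvec()])(*fk(q,P))
        o=least_squares(f,np.clip(s,lo+1e-3,hi-1e-3),bounds=(lo,hi))
        if o.cost<1e-8 and not any(np.abs(o.x-q).max()<.02 for q in sols): sols.append(o.x)
    return sols
def tool(phi,up,pitch=0): # horizontal tool, z along azimuth phi; tool x up (up=1) or down ; pitch>0 tool pointing below horiz
    z=np.array([np.cos(phi)*np.cos(pitch),np.sin(phi)*np.cos(pitch),-np.sin(pitch)])
    x=np.array([np.cos(phi)*np.sin(pitch),np.sin(phi)*np.sin(pitch),np.cos(pitch)])*up
    return np.c_[x,np.cross(z,x),z]
E
cat > a.py <<'E'
from ik import *
np.set_printoptions(suppress=True,precision=2)
for nm,c,phis in (('tin',[.4535,-.265,.072],[.048,.048+np.pi/2,.048-np.pi/2]),('peg',[.455,.219,.103],np.arange(-1.6,2.4,.4))):
  for phi in phis:
    for up in (1,-1):
      Rm=tool(phi,up); pos=np.array(c)+Rm[:,2]*.019
      for q in ik(pos,Rm,n=25): print(nm,'phi%.2f'%phi,up,q, 'wr',fk(q,P,1)[2][2])
E
python3 a.py
```

```text
tin phi0.05 1 [-1.45  0.88  2.18  1.65  1.56 -1.49] wr [ 0.15 -0.28  0.07]
tin phi0.05 -1 [-1.45  0.88  2.18  1.65  1.56  1.65] wr [ 0.15 -0.28  0.07]
tin phi1.62 1 [-1.04  1.17  1.14  0.66  2.28 -1.11] wr [ 0.47 -0.56  0.07]
tin phi1.62 -1 [-1.04  1.17  1.14  0.66  2.28  2.04] wr [ 0.47 -0.56  0.07]
peg phi-1.60 1 [ 0.67  1.06  1.3  -1.03  2.04 -2.22] wr [0.46 0.52 0.1 ]
peg phi-1.60 -1 [ 0.67  1.06  1.3  -1.03  2.04  0.92] wr [0.46 0.52 0.1 ]
peg phi-0.00 1 [ 0.5   0.8   2.32  3.64  1.55 -1.58] wr [0.16 0.22 0.1 ]
peg phi-0.00 -1 [0.5  0.8  2.32 3.64 1.55 1.56] wr [0.16 0.22 0.1 ]
peg phi0.40 1 [-0.09  0.86  2.43  2.65  1.71 -1.64] wr [0.18 0.1  0.1 ]
peg phi0.40 -1 [-0.09  0.86  2.43  2.65  1.71  1.5 ] wr [0.18 0.1  0.1 ]
peg phi0.80 1 [-0.48  0.81  2.36  1.86  1.58 -1.6 ] wr [0.25 0.   0.1 ]
peg phi0.80 -1 [-0.48  0.81  2.36  1.86  1.58  1.54] wr [0.25 0.   0.1 ]
peg phi1.20 1 [-0.51  0.78  2.15  1.43  1.6  -1.37] wr [ 0.35 -0.06  0.1 ]
peg phi1.20 -1 [-0.51  0.78  2.15  1.43  1.6   1.78] wr [ 0.35 -0.06  0.1 ]
peg phi1.60 1 [-0.43  0.83  1.89  1.15  1.75 -1.19] wr [ 0.46 -0.08  0.1 ]
peg phi1.60 -1 [-0.43  0.83  1.89  1.15  1.75  1.95] wr [ 0.46 -0.08  0.1 ]
peg phi2.00 1 [-0.3   0.93  1.61  0.94  1.95 -1.1 ] wr [ 0.58 -0.05  0.1 ]
peg phi2.00 -1 [-0.3   0.93  1.61  0.94  1.95  2.04] wr [ 0.58 -0.05  0.1 ]
```

```bash
cat > plan.py <<'E'
from ik import *
def plan(pos,Rm,n=20,frm=None):
    if frm is None:
        o=ctrl.get_obs(); p0=o['eef_pos'];R0=Rq(o['eef_rot']).as_matrix();q=np.array(o['q'])
    else: p0,R0,q=frm
    d=R0.T@(pos-p0); w=R.from_matrix(R0.T@Rm).as_rotvec()
    np.set_printoptions(suppress=True,precision=3)
    print('shift mm',d*1000,'rot',w,'len',np.linalg.norm(d)*1000,np.linalg.norm(w))
    for k in range(1,n+1):
        s=k/n; pp=p0+s*(pos-p0); RR=R0@R.from_rotvec(w*s).as_matrix()
        f=lambda x:(lambda o,A:np.r_[(o-pp)*3,R.from_matrix(RR.T@A).as_rotvec()])(*fk(x,P))
        r=least_squares(f,np.clip(q,lo+1e-3,hi-1e-3),bounds=(lo,hi)); dq=np.abs(r.x-q).max(); q=r.x
        if k%max(1,n//5)==0 or r.cost>1e-6: print(k,q,'cost %.1e'%r.cost,'dq %.2f'%dq,'tcp',pp,'wr',fk(q,P,1)[2][2])
    return pos,Rm,q
E
python3 - <<'E'
from plan import *
snap('scene','scene1')
i=cv2.imread('pics/scene1.png'); cv2.imwrite('pics/scene1c.png',cv2.resize(i[0:230,150:400],None,fx=3,fy=2.5))
Rm=tool(.048,1); g=np.array([.4535,-.265,.26])+Rm[:,2]*.019
f=plan(g,Rm); 
f=plan(g-[0,0,.18],Rm,frm=f)
E
```

```text
shift mm [-288.494 -288.771 -142.418] rot [-1.54  -0.273  1.789] len 432.32040224160477 2.376604573017867
4 [-1.131 -0.525  2.319  0.812  1.959 -1.868] cost 2.4e-19 dq 0.07 tcp [0.343 0.05  0.324] wr [ 0.219 -0.188  0.495]
8 [-1.332 -0.222  2.328  0.933  1.924 -1.773] cost 1.9e-21 dq 0.07 tcp [ 0.376 -0.028  0.308] wr [ 0.186 -0.266  0.405]
12 [-1.447  0.029  2.328  1.104  1.85  -1.587] cost 1.0e-22 dq 0.05 tcp [ 0.408 -0.107  0.292] wr [ 0.156 -0.299  0.327]
16 [-1.492  0.179  2.342  1.34   1.731 -1.33 ] cost 1.7e-19 dq 0.07 tcp [ 0.44  -0.185  0.276] wr [ 0.142 -0.298  0.276]
20 [-1.445  0.219  2.362  1.636  1.53  -1.012] cost 7.9e-31 dq 0.08 tcp [ 0.472 -0.264  0.26 ] wr [ 0.154 -0.279  0.26 ]
shift mm [-180.    0.    0.] rot [0. 0. 0.] len 180.0 0.0
4 [-1.445  0.352  2.343  1.641  1.537 -1.125] cost 2.8e-24 dq 0.03 tcp [ 0.472 -0.264  0.224] wr [ 0.154 -0.279  0.224]
8 [-1.445  0.484  2.315  1.644  1.545 -1.229] cost 2.1e-24 dq 0.03 tcp [ 0.472 -0.264  0.188] wr [ 0.154 -0.279  0.188]
12 [-1.445  0.614  2.279  1.646  1.552 -1.323] cost 1.2e-24 dq 0.03 tcp [ 0.472 -0.264  0.152] wr [ 0.154 -0.279  0.152]
16 [-1.445  0.739  2.236  1.647  1.558 -1.404] cost 5.0e-25 dq 0.03 tcp [ 0.472 -0.264  0.116] wr [ 0.154 -0.279  0.116]
20 [-1.445  0.857  2.187  1.648  1.563 -1.473] cost 2.0e-25 dq 0.03 tcp [ 0.472 -0.264  0.08 ] wr [ 0.154 -0.279  0.08 ]
```

View pics/scene1c.png

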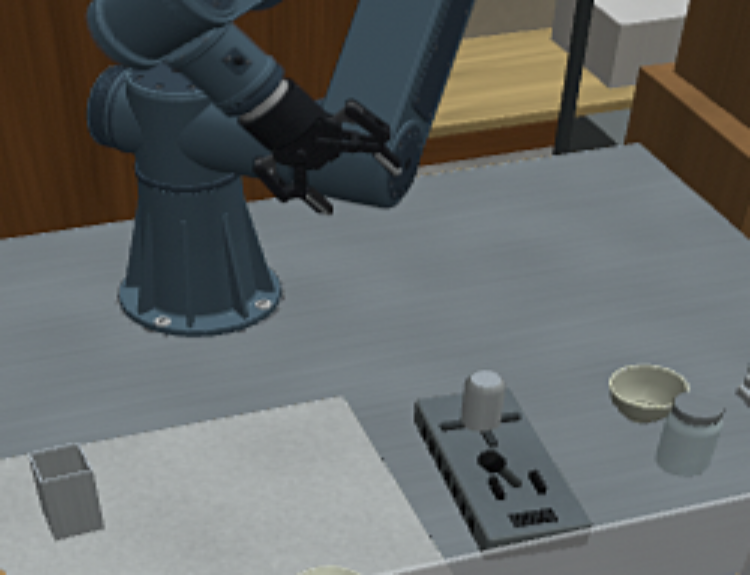

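The enlarged picture shows the gripper tilted as commanded. No camera body is visible on it, and the bystanders are unmoved.

>>> step_arm:
  targets: "-20 -20 -10 -.108 -.019 .125;-40 -40 -20 -.216 -.038 .25;-60 -60 -30 -.324 -.057 .375;-80 -80 -40 -.432 -.076 .5;-100 -100 -50 -.54 -.095 .625;-120 -120 -60 -.648 -.114 .75;-140 -140 -70 -.756 -.133 .875;-160 -160 -80 -.864 -.152 1.0"

```text
time_s: 2.82
eef_pos: [0.4018, -0.0895, 0.2986]
eef_rot: [0.02, 0.56, 0.51, 0.653]
wrist_force: [0.3, 0.8, 0.4]
opening: 1.001
```

```bash
python3 - <<'E'
from plan import *
log()
Rm=tool(.048,1); g=np.array([.4535,-.265,.26])+Rm[:,2]*.019
f=plan(g,Rm); 
E
python3 fk.py | tail -1
```

```text
t 2.825 q [-1.4255 -0.0289  2.3267  1.0676  1.8716 -1.6178] p [ 0.4018 -0.0895  0.2986] open 1.0005371541238857 F [0.287  0.817  0.3971]
[[-0.3724  0.5445  0.7515]
 [ 0.5977 -0.4787  0.6431]
 [ 0.7099  0.6887 -0.1472]]
shift mm [-158.116   95.445  -53.471] rot [-0.682 -0.119  0.789] len 192.2742248035236 1.0496713558543282
4 [-1.462  0.063  2.33   1.156  1.829 -1.521] cost 8.4e-28 dq 0.03 tcp [ 0.416 -0.124  0.291] wr [ 0.151 -0.301  0.316]
8 [-1.484  0.134  2.336  1.258  1.777 -1.412] cost 4.5e-26 dq 0.03 tcp [ 0.43  -0.159  0.283] wr [ 0.144 -0.3    0.292]
12 [-1.491  0.184  2.345  1.372  1.713 -1.29 ] cost 3.1e-24 dq 0.03 tcp [ 0.444 -0.194  0.275] wr [ 0.142 -0.296  0.274]
16 [-1.479  0.212  2.355  1.499  1.632 -1.156] cost 1.2e-22 dq 0.03 tcp [ 0.458 -0.229  0.268] wr [ 0.145 -0.288  0.264]
20 [-1.445  0.219  2.362  1.636  1.53  -1.012] cost 3.2e-21 dq 0.04 tcp [ 0.472 -0.264  0.26 ] wr [ 0.154 -0.279  0.26 ]
[np.float64(4.363535774362659e-06), np.float64(0.11779636647343139), np.float64(0.3134031095292738), np.float64(0.4382048016263862), np.float64(0.08550228111634658), np.float64(0.5144957951413883), np.float64(0.3188959495443184), 1, 1, 1.5707963267948966] 2.545932501671344e-05
```

FK model fits to within 0.03 mm. Continuing to the pose above the tin.

>>> step_arm:
  targets: "-22 14 -8 -.098 -.017 .113;-45 27 -15 -.195 -.034 .226;-67 40 -23 -.292 -.051 .338;-90 54 -30 -.39 -.068 .45;-112 67 -38 -.487 -.085 .563;-135 81 -46 -.585 -.102 .676;-158 95 -53 -.682 -.119 .789;-158 95 -53 -.682 -.119 .789"

```text
time_s: 3.82
eef_pos: [0.4733, -0.2615, 0.261]
eef_rot: [-0.017, 0.706, 0.02, 0.707]
wrist_force: [0.3, 1.0, -0.3]
opening: 0.998
```

```bash
python3 - <<'E'
from plan import *
log()
Rm=tool(.048,1); g=np.array([.4535,-.265,.08])+Rm[:,2]*.019
f=plan(g,Rm); snap('wrist','w2');snap('scene','s2')
i=cv2.imread('pics/s2.png'); cv2.imwrite('pics/s2c.png',cv2.resize(i[60:260,80:330],None,fx=3,fy=3))
E
```

```text
t 3.825 q [-1.4421  0.2167  2.3626  1.6352  1.532  -1.0143] p [ 0.4733 -0.2615  0.261 ] open 0.9978705206673001 F [ 0.2638  1.0496 -0.2781]
[[-0.0017  0.0535  0.9986]
 [ 0.0044 -0.9986  0.0536]
 [ 1.      0.0045  0.0015]]
shift mm [-180.964    1.711   -1.215] rot [-0.006 -0.002  0.004] len 180.976349312313 0.007293966736642349
4 [-1.443  0.35   2.343  1.639  1.539 -1.127] cost 2.9e-24 dq 0.03 tcp [ 0.473 -0.262  0.225] wr [ 0.155 -0.279  0.224]
8 [-1.443  0.483  2.315  1.643  1.546 -1.231] cost 2.2e-24 dq 0.03 tcp [ 0.473 -0.263  0.189] wr [ 0.154 -0.279  0.188]
12 [-1.444  0.613  2.279  1.645  1.552 -1.324] cost 1.2e-24 dq 0.03 tcp [ 0.473 -0.263  0.152] wr [ 0.154 -0.279  0.152]
16 [-1.445  0.738  2.236  1.647  1.558 -1.404] cost 4.9e-25 dq 0.03 tcp [ 0.473 -0.264  0.116] wr [ 0.154 -0.279  0.116]
20 [-1.445  0.857  2.187  1.648  1.563 -1.473] cost 2.1e-25 dq 0.03 tcp [ 0.472 -0.264  0.08 ] wr [ 0.154 -0.279  0.08 ]
```

View pics/w2.png

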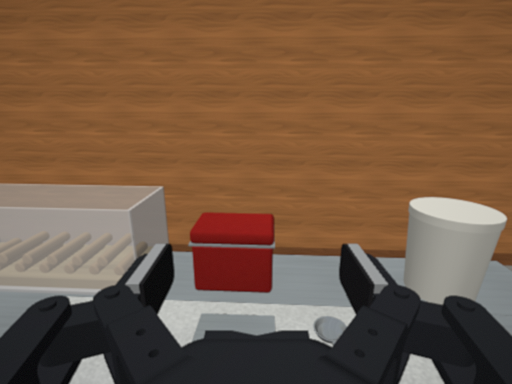

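View pics/s2c.png

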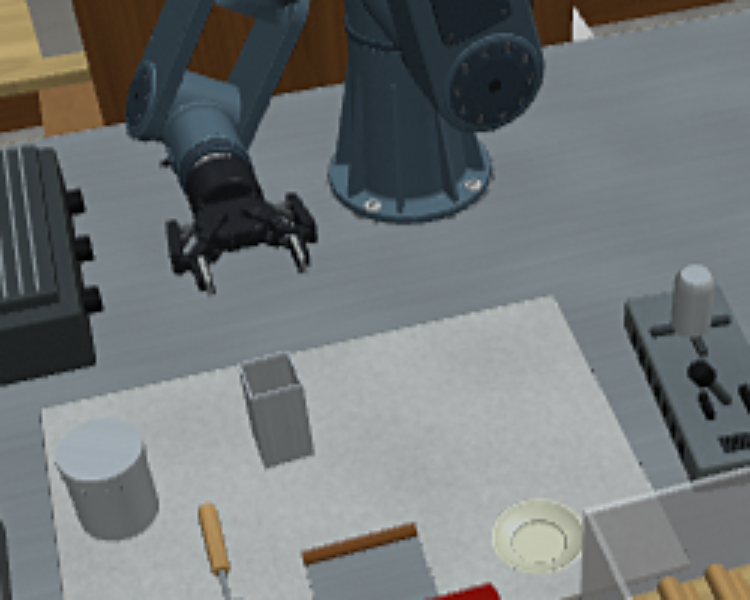

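Wrist view: the two pads sit at about (165,280) and (350,280), level, with nothing between them. In the scene view the gripper hangs above and in line with the tin. Descending part way.

>>> step_arm:
  targets: "-30 1 0 0 0 0;-65 1 -1 -.004 0 .002;-100 1 -1 -.005 -.002 .004;-110 1 -1 -.005 -.002 .004"

```text
time_s: 4.42
eef_pos: [0.4718, -0.2635, 0.1501]
eef_rot: [-0.017, 0.707, 0.016, 0.707]
wrist_force: [-0.5, 0.6, 0.4]
opening: 0.998
```

```bash
python3 - <<'E'
from plan import *
log()
Rm=tool(.048,1); g=np.array([.4535,-.265,.08])+Rm[:,2]*.019
f=plan(g,Rm); snap('top','t3');snap('scene','s3')
i=cv2.imread('pics/s3.png'); cv2.imwrite('pics/s3c.png',cv2.resize(i[120:250,110:260],None,fx=4,fy=4))
i=cv2.imread('pics/t3.png'); cv2.imwrite('pics/t3c.png',cv2.resize(i[200:340,300:450],None,fx=4,fy=4))
E
```

```text
t 4.425 q [-1.4473  0.621   2.2789  1.6458  1.5532 -1.3278] p [ 0.4718 -0.2635  0.1501] open 0.9980426971332095 F [-0.4667  0.6363  0.3747]
[[-0.0008  0.0465  0.9989]
 [-0.0019 -0.9989  0.0465]
 [ 1.     -0.0019  0.0008]]
shift mm [-70.05    0.738   0.567] rot [ 0.001 -0.001 -0.002] len 70.05602298175201 0.002544420526705037
4 [-1.447  0.67   2.262  1.646  1.555 -1.361] cost 2.7e-31 dq 0.01 tcp [ 0.472 -0.264  0.136] wr [ 0.153 -0.279  0.136]
8 [-1.447  0.718  2.245  1.647  1.558 -1.391] cost 1.3e-30 dq 0.01 tcp [ 0.472 -0.264  0.122] wr [ 0.154 -0.279  0.122]
12 [-1.446  0.765  2.226  1.647  1.56  -1.42 ] cost 3.7e-31 dq 0.01 tcp [ 0.472 -0.264  0.108] wr [ 0.154 -0.279  0.108]
16 [-1.446  0.812  2.207  1.648  1.561 -1.448] cost 6.2e-31 dq 0.01 tcp [ 0.472 -0.264  0.094] wr [ 0.154 -0.279  0.094]
20 [-1.445  0.857  2.187  1.648  1.563 -1.473] cost 2.2e-31 dq 0.01 tcp [ 0.472 -0.264  0.08 ] wr [ 0.154 -0.279  0.08 ]
```

View pics/t3c.png

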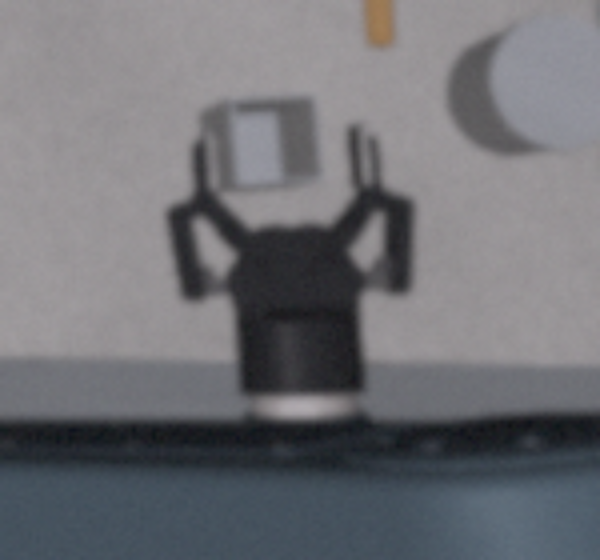

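View pics/s3c.png

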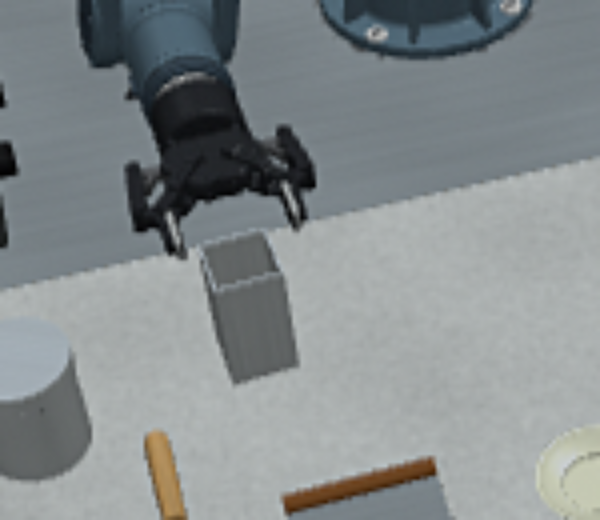

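```bash
python3 - <<'E'
from h import *
c=load('t3')
for p in ([.4718,-.2635,.15],[.459,-.2635+.0425,.15],[.459,-.2635-.0425,.15],[.4535,-.265,.122]): q=proj(c,p)[0]; print(q,(q-[300,200])*4)
h=.028
r=R.from_euler('z',.048)
for z in(.122,.012):
  for a,b in((1,1),(1,-1),(-1,-1),(-1,1)): print(z,a,b,(proj(c,r.apply([a*h,b*h,z])+[.4535,-.265,0])[0]-[300,200])*4)
E
```

```text
[369.32373772 226.45193062] [277.29495087 105.80772246]
[352.36155051 231.4320554 ] [209.44620202 125.72822161]
[386.61661858 231.74981751] [346.46647431 126.99927005]
[367.70410485 234.64208726] [270.81641942 138.56834904]
0.122 1 1 [223.63116887  96.43200804]
0.122 1 -1 [311.18550176  93.03394053]
0.122 -1 -1 [318.41591981 181.07461439]
0.122 -1 1 [230.1107777  184.48238056]
0.012 1 1 [193.56538697 111.67181333]
0.012 1 -1 [273.52776491 108.57120276]
0.012 -1 -1 [279.83265458 189.04556215]
0.012 -1 1 [199.24449468 192.15422156]
```

>>> step_arm:
  targets: "-25 0 1 0 0 0;-50 1 1 0 0 -.002;-70 1 1 0 0 -.002;-70 1 1 0 0 -.002"

```text
time_s: 5.03
eef_pos: [0.4731, -0.2654, 0.0819]
eef_rot: [-0.015, 0.706, 0.017, 0.707]
wrist_force: [0.5, 0.0, -0.2]
opening: 1.0
```

>>> step_arm:
  targets: "0 0 0 0 0 0;0 0 0 0 0 0;0 0 0 0 0 0;0 0 0 0 0 0;0 0 0 0 0 0;0 0 0 0 0 0;0 0 0 0 0 0"
  grip: 0

```text
time_s: 5.9
eef_pos: [0.473, -0.2656, 0.0825]
eef_rot: [-0.015, 0.706, 0.017, 0.708]
wrist_force: [-1.0, -1.9, 6.6]
opening: 0.649
```

```bash
python3 - <<'E'
from plan import *
log()
snap('top','t4');snap('scene','s4'); snap('wrist','w4')
i=cv2.imread('pics/s4.png'); cv2.imwrite('pics/s4c.png',cv2.resize(i[130:250,110:260],None,fx=5,fy=5))
E
```

```text
t 5.9 q [-1.4439  0.8518  2.1878  1.6532  1.5658 -1.4722] p [ 0.473  -0.2656  0.0825] open 0.648991968726064 F [-1.0209 -1.8586  6.5611]
[[-0.0035  0.0444  0.999 ]
 [ 0.0029 -0.999   0.0444]
 [ 1.      0.0031  0.0034]]
```

View pics/s4c.png

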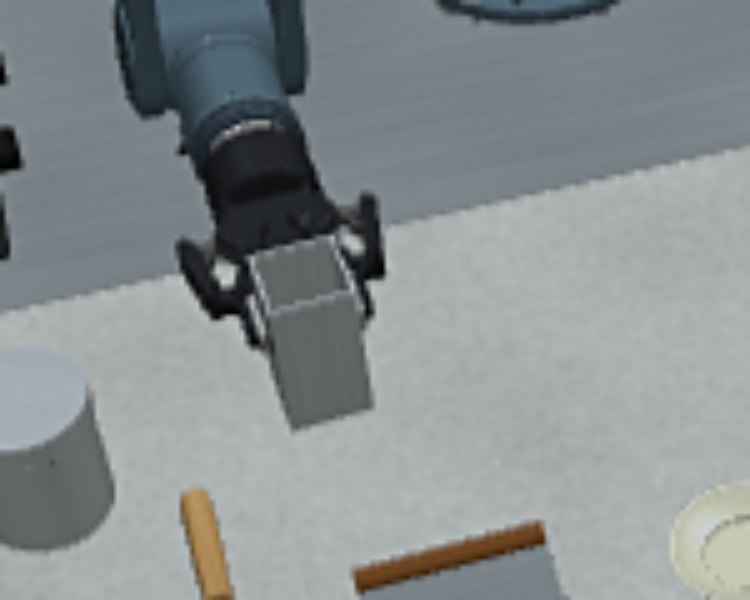

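View pics/w4.png

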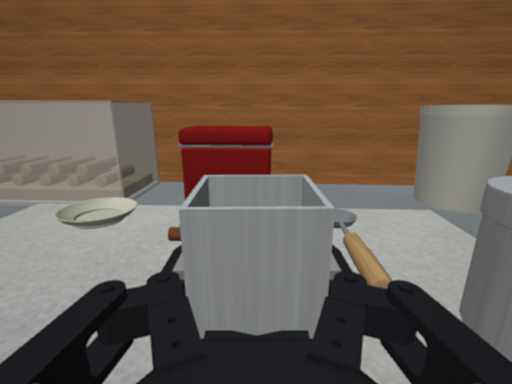

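The tin is held: opening 0.649 is 55 mm. In the wrist view its rim corners are at about (181,208), (335,208), (314,175) and (204,175). I refine these to get the tin's pose in the tool frame.

```bash
python3 - <<'E'
import cv2
i=cv2.imread('pics/w4.png'); cv2.imwrite('pics/w4c.png',cv2.resize(i[165:225,170:345],None,fx=4.5,fy=9,interpolation=cv2.INTER_CUBIC))
E
```

```text
(no output)
```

View pics/w4c.png

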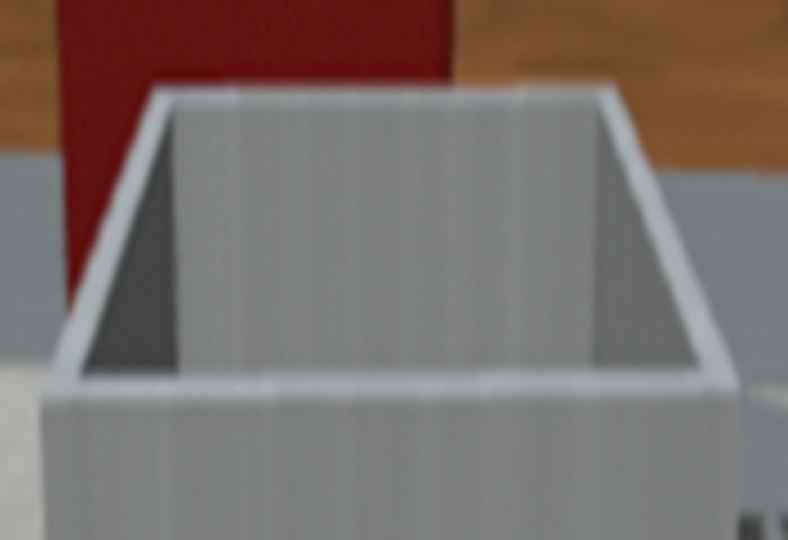

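```bash
cat > tinfit.py <<'E'
from h import *
from scipy.optimize import least_squares
np.set_printoptions(suppress=True,precision=4)
c=load('w4')
l=np.array(json.loads(open('log.txt').readlines()[-1])); p0=l[7:10];Rt=Rq(l[10:14])
# camera in tool
cp=Rt.inv().apply(c['xyz']-p0); cR=(Rt.inv()*Rq(c['orientation'])); print('cam in tool',cp,cR.as_matrix())
K=c['mtx']
def pj(P):
    q=cR.inv().apply(P-cp); return np.c_[K[0,0]*q[:,0]/-q[:,2]+K[0,2],-K[1,1]*q[:,1]/-q[:,2]+K[1,2]]
cr=np.array([(40,396),(740,388),(616,84),(154,87)],float)
u=np.c_[(cr[:,0]+.5)/4.5-.5+170,(cr[:,1]+.5)/9-.5+165]
h=.028
# tool x up, tool y = right? corners near: z=-h ; image right = ?
rim=np.array([[0,-1,-1],[0,1,-1],[0,1,1],[0,-1,1]])*h
for sg in(1,-1):
    rr=rim*[1,sg,1]
    f=lambda v:np.r_[(pj(R.from_rotvec(v[3:]).apply(rr)+v[:3])-u).ravel(), (v[3:])*5]
    o=least_squares(f,[.04,0,-.02,0,0,0]); print(sg,o.x,o.cost,f(o.x)[:8])
E
python3 tinfit.py
```

```text
cam in tool [ 0.0744 -0.0003 -0.1428] [[-0.0002  0.9575  0.2885]
 [ 1.      0.0001  0.0004]
 [ 0.0004  0.2885 -0.9575]]
1 [ 0.0405 -0.0006 -0.0188  0.0117  0.0003 -0.0014] 0.12076216352218579 [-0.1285 -0.0181  0.132   0.0401 -0.3174 -0.0587  0.3121  0.0251]
-1 [ 0.0405 -0.0006 -0.0188  0.0004 -0.0153  3.1345] 123.15696009287585 [-0.2077  0.3411  0.048  -0.3216 -0.1953 -0.3153  0.439   0.2828]
```

Tin in the tool frame: the centre is 18.8 mm behind the TCP and the rim at +40.5 mm along tool x, with negligible tilt. This matches the world estimates within 1 mm. Now I plan the lift, roll and carry.

```bash
python3 - <<'E'
from plan import *
o=ctrl.get_obs(); p=np.array(o['eef_pos'])
R1=tool(.048,1)
f=plan(np.array([.474,-.265,.27]),R1,n=10)
R15=R1@rz(np.pi/2); print('roll1'); f=plan(np.array([.46,-.15,.28]),R15,n=10,frm=f)
R2=tool(.048,-1); print('roll2'); f=plan(np.array([.44,-.03,.28]),R2,n=10,frm=f)
print('yaw')
R3=tool(1.0,-1); tgt=np.array([.455,.219])-(R3@[.0405,-.0006,-.0188])[:2]; print(tgt)
f=plan(np.r_[tgt,.25],R3,n=10,frm=f)
f=plan(np.r_[tgt,.0935],R3,n=10,frm=f)
E
```

```text
shift mm [187.446  -0.02    1.65 ] rot [ 0.004 -0.003  0.003] len 187.4535827590982 0.005830752033666866
2 [-1.443  0.727  2.238  1.652  1.559 -1.398] cost 1.2e-19 dq 0.06 tcp [ 0.473 -0.266  0.12 ] wr [ 0.155 -0.28   0.119]
4 [-1.443  0.597  2.282  1.651  1.551 -1.31 ] cost 5.3e-19 dq 0.07 tcp [ 0.473 -0.265  0.158] wr [ 0.155 -0.28   0.157]
6 [-1.442  0.461  2.318  1.648  1.543 -1.21 ] cost 2.2e-18 dq 0.07 tcp [ 0.474 -0.265  0.195] wr [ 0.155 -0.28   0.195]
8 [-1.441  0.322  2.345  1.644  1.534 -1.098] cost 8.7e-32 dq 0.07 tcp [ 0.474 -0.265  0.233] wr [ 0.155 -0.28   0.232]
10 [-1.441  0.185  2.362  1.639  1.525 -0.978] cost 3.6e-31 dq 0.07 tcp [ 0.474 -0.265  0.27 ] wr [ 0.155 -0.28   0.27 ]
roll1
shift mm [  10.    -115.539   -8.466] rot [-0.    -0.     1.571] len 116.27983488120374 1.5707963267948963
2 [-1.44   0.139  2.415  1.64   1.525 -0.67 ] cost 1.2e-20 dq 0.15 tcp [ 0.471 -0.242  0.272] wr [ 0.153 -0.257  0.272]
4 [-1.439  0.088  2.467  1.641  1.525 -0.358] cost 1.5e-17 dq 0.16 tcp [ 0.468 -0.219  0.274] wr [ 0.15  -0.234  0.274]
6 [-1.438  0.033  2.52   1.641  1.524 -0.
[... 2864 characters left out ...]
q 0.09 tcp [0.465 0.235 0.25 ] wr [ 0.292 -0.033  0.25 ]
shift mm [156.5   0.    0. ] rot [0. 0. 0.] len 156.5 0.0
2 [-0.525  0.344  2.397  1.613  1.553  1.971] cost 2.3e-20 dq 0.06 tcp [0.465 0.235 0.219] wr [ 0.292 -0.033  0.219]
4 [-0.525  0.47   2.37   1.615  1.557  1.872] cost 1.5e-20 dq 0.06 tcp [0.465 0.235 0.187] wr [ 0.292 -0.033  0.187]
6 [-0.525  0.592  2.337  1.616  1.561  1.783] cost 6.5e-21 dq 0.06 tcp [0.465 0.235 0.156] wr [ 0.292 -0.033  0.156]
8 [-0.525  0.709  2.298  1.616  1.565  1.706] cost 2.1e-21 dq 0.06 tcp [0.465 0.235 0.125] wr [ 0.292 -0.033  0.125]
10 [-0.525  0.819  2.255  1.616  1.568  1.638] cost 1.0e-21 dq 0.05 tcp [0.465 0.235 0.093] wr [ 0.292 -0.033  0.094]
```

```bash
cat > b.py <<'E'
from plan import *
o=ctrl.get_obs(); p=np.array(o['eef_pos'])
R1=tool(.048,1)
f=plan(np.array([.474,-.265,.25]),R1,n=5)
R15=R1@rz(np.pi/2); print('roll1'); f=plan(np.array([.474,-.265,.25]),R15,n=5,frm=f)
R2=tool(.048,-1); print('roll2'); f=plan(np.array([.474,-.265,.25]),R2,n=5,frm=f)
q=f[2].copy()
for a in (.3,.6,.9):
    qq=q.copy(); qq[0]+=a; pp,A=fk(qq,P); print('arc',a); f=plan(pp,A,n=5,frm=f)
E
python3 b.py
```

```text
shift mm [167.447  -0.08    1.581] rot [ 0.004 -0.003  0.003] len 167.4540168719064 0.005830752033666866
1 [-1.443  0.741  2.233  1.653  1.56  -1.406] cost 8.8e-31 dq 0.11 tcp [ 0.473 -0.266  0.116] wr [ 0.155 -0.28   0.115]
2 [-1.443  0.625  2.273  1.651  1.553 -1.33 ] cost 1.4e-30 dq 0.12 tcp [ 0.473 -0.265  0.15 ] wr [ 0.155 -0.28   0.149]
3 [-1.442  0.504  2.307  1.649  1.545 -1.243] cost 2.5e-29 dq 0.12 tcp [ 0.474 -0.265  0.183] wr [ 0.155 -0.28   0.183]
4 [-1.441  0.381  2.334  1.646  1.537 -1.147] cost 5.3e-28 dq 0.12 tcp [ 0.474 -0.265  0.217] wr [ 0.155 -0.28   0.216]
5 [-1.441  0.258  2.354  1.642  1.529 -1.042] cost 7.1e-27 dq 0.12 tcp [ 0.474 -0.265  0.25 ] wr [ 0.155 -0.28   0.25 ]
roll1
shift mm [0. 0. 0.] rot [-0.    -0.     1.571] len 0.0 1.5707963267948963
1 [-1.441  0.258  2.354  1.642  1.529 -0.728] cost 2.1e-25 dq 0.31 tcp [ 0.474 -0.265  0.25 ] wr [ 0.155 -0.28   0.25 ]
2 [-1.441  0.258  2.354  1.642  1.529 -0.414] cost 6.7e-25 dq 0.31 tcp [ 0.474 -0.265  0.25 ] wr [ 0.155 -0.28   0.25 ]
3 [-1.441  0.258  2.354  1.642  1.529 -0.1  ] cost 2.3e-24 dq 0.31 tcp [ 0.
[... 2360 characters left out ...]
4  0.25 ]
arc 0.9
shift mm [ -0.    148.996  64.366] rot [-0.3 -0.   0. ] len 162.3041220694636 0.30000000000000016
1 [-0.792  0.253  2.361  1.632  1.535  2.097] cost 5.2e-20 dq 0.05 tcp [0.533 0.08  0.25 ] wr [ 0.291 -0.127  0.25 ]
2 [-0.737  0.25   2.365  1.628  1.538  2.096] cost 2.4e-20 dq 0.05 tcp [0.525 0.112 0.25 ] wr [ 0.296 -0.11   0.25 ]
3 [-0.676  0.25   2.366  1.628  1.538  2.095] cost 3.1e-20 dq 0.06 tcp [0.518 0.144 0.25 ] wr [ 0.302 -0.091  0.25 ]
4 [-0.611  0.253  2.362  1.633  1.535  2.097] cost 1.8e-19 dq 0.07 tcp [0.51  0.175 0.25 ] wr [ 0.309 -0.072  0.25 ]
5 [-0.541  0.258  2.354  1.642  1.529  2.099] cost 1.2e-18 dq 0.07 tcp [0.502 0.207 0.25 ] wr [ 0.316 -0.052  0.25 ]
```

>>> step_arm:
  targets: "10 0 0 0 0 0;30 0 0 0 0 0;60 0 1 0 0 0;95 0 1 0 0 0;130 0 1.5 0 0 0;155 0 1.5 .004 -.003 .003;168 0 1.5 .004 -.003 .003;168 0 1.5 .004 -.003 .003"

```text
time_s: 7.05
eef_pos: [0.4744, -0.2642, 0.2498]
eef_rot: [-0.017, 0.708, 0.018, 0.706]
wrist_force: [0.2, -0.2, -3.1]
opening: 0.652
```

>>> step_arm:
  targets: "0 0 0 0 0 .15;0 0 0 0 0 .33;0 0 0 0 0 .51;0 0 0 0 0 .69;0 0 0 0 0 .87;0 0 0 0 0 1.05;0 0 0 0 0 1.23;0 0 0 0 0 1.41"

```text
time_s: 8.05
eef_pos: [0.4743, -0.2642, 0.2481]
eef_rot: [-0.473, 0.549, -0.448, 0.524]
wrist_force: [-0.4, 0.1, -2.6]
opening: 0.65
```

```bash
python3 -c "
from plan import *
log(); snap('wrist','w5')"
```

```text
t 8.05 q [-1.4394  0.2598  2.3541  1.6402  1.5261  0.3742] p [ 0.4743 -0.2642  0.2481] open 0.6496225341967304 F [-0.3918  0.1285 -2.5959]
[[ 0.0489  0.0037  0.9988]
 [-0.9873 -0.1515  0.0489]
 [ 0.1515 -0.9885 -0.0037]]
```

View pics/w5.png

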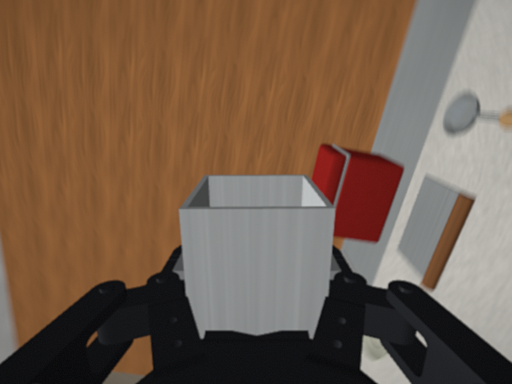

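The tin's rim corners sit at the same pixels as before, so there is no slip during the roll. I finish the roll and carry it over.

>>> step_arm:
  targets: "0 0 0 0 0 .18;0 0 0 0 0 .36;0 0 0 0 0 .54;0 0 0 0 0 .72;0 0 0 0 0 .9;0 0 0 0 0 1.08;0 0 0 0 0 1.26;0 0 0 0 0 1.44"

```text
time_s: 9.1
eef_pos: [0.4743, -0.2642, 0.2484]
eef_rot: [0.701, -0.118, 0.698, -0.083]
wrist_force: [-0.7, -0.6, -2.7]
opening: 0.645
```

```bash
python3 - <<'E'
from plan import *
log()
o=ctrl.get_obs()
R2=tool(.048,-1); f=plan(np.array([.474,-.265,.25]),R2,n=2)
f0=(np.array(o['eef_pos']),Rq(o['eef_rot']).as_matrix(),np.array(o['q']))
q=f[2].copy(); f=f0
qq=q.copy(); qq[0]+=.45; pp,A=fk(qq,P); print('arc',pp); f=plan(pp,A,n=5,frm=f)
E
```

```text
t 9.1 q [-1.4394  0.2594  2.354   1.6403  1.5263  1.8115] p [ 0.4743 -0.2642  0.2484] open 0.6445635326347974 F [-0.7416 -0.5544 -2.6925]
[[ 0.0105 -0.0479  0.9988]
 [-0.282   0.9582  0.0489]
 [-0.9593 -0.2822 -0.0034]]
shift mm [-1.358 -1.17  -0.372] rot [ 0.001 -0.003  0.286] len 1.830723689660264 0.28612008627680613
1 [-1.44   0.259  2.354  1.641  1.528  1.955] cost 2.9e-25 dq 0.14 tcp [ 0.474 -0.265  0.249] wr [ 0.156 -0.28   0.25 ]
2 [-1.441  0.258  2.354  1.642  1.529  2.099] cost 6.6e-24 dq 0.14 tcp [ 0.474 -0.265  0.25 ] wr [ 0.155 -0.28   0.25 ]
arc [ 0.542 -0.032  0.25 ]
shift mm [-66.23  218.392  79.006] rot [-0.445 -0.068  0.28 ] len 241.50241534330826 0.530731043092906
1 [-1.375  0.236  2.372  1.614  1.53   1.874] cost 1.6e-25 dq 0.06 tcp [ 0.488 -0.218  0.249] wr [ 0.172 -0.262  0.253]
2 [-1.297  0.224  2.382  1.601  1.533  1.935] cost 1.3e-30 dq 0.08 tcp [ 0.501 -0.172  0.249] wr [ 0.191 -0.244  0.255]
3 [-1.206  0.223  2.383  1.602  1.533  1.992] cost 1.7e-31 dq 0.09 tcp [ 0.515 -0.125  0.249] wr [ 0.212 -0.225  0.255]
4 [-1.103  0.234  2.374  1.616  1.531  2.047] cost 2.0e-31 dq 0.10 tcp [ 0.529 -0.079  0.25 ] wr [ 0.236 -0.205  0.253]
5 [-0.991  0.258  2.354  1.642  1.529  2.099] cost 2.5e-29 dq 0.11 tcp [ 0.542 -0.032  0.25 ] wr [ 0.262 -0.185  0.25 ]
```

>>> step_arm:
  targets: "-8 27 10 -.056 -.009 .035;-17 55 20 -.111 -.017 .07;-25 82 30 -.167 -.026 .105;-33 109 40 -.222 -.034 .14;-41 136 49 -.278 -.043 .175;-50 164 59 -.334 -.051 .21;-58 191 69 -.389 -.06 .245;-66 218 79 -.445 -.068 .28"

```text
time_s: 10.1
eef_pos: [0.5421, -0.0321, 0.249]
eef_rot: [0.685, -0.177, 0.685, 0.173]
wrist_force: [-0.0, 0.4, -2.0]
opening: 0.649
```

```bash
cat > c.py <<'E'
from plan import *
import sys
log()
R3=tool(1.0,-1); tgt=np.array([.455,.219])-(R3@[.0405,-.0006,-.0188])[:2]; print(tgt)
f=plan(np.r_[tgt,.25],R3,n=5)
E
python3 c.py
```

```text
t 10.1 q [-0.9901  0.26    2.353   1.6405  1.5284  2.0924] p [ 0.5421 -0.0321  0.249 ] open 0.6494825298675097 F [-0.0479  0.4007 -2.0255]
[[ 0.0014 -0.4787  0.878 ]
 [-0.0057  0.878   0.4787]
 [-1.     -0.0056 -0.0015]]
[0.4647 0.2351]
shift mm [ -2.62  271.738  59.906] rot [-0.501 -0.003  0.005] len 278.275586007809 0.5008475615217135
1 [-0.935  0.239  2.385  1.602  1.552  2.083] cost 1.4e-20 dq 0.05 tcp [0.527 0.021 0.249] wr [ 0.263 -0.159  0.25 ]
2 [-0.862  0.223  2.41   1.578  1.565  2.076] cost 1.2e-21 dq 0.07 tcp [0.511 0.075 0.249] wr [ 0.267 -0.131  0.25 ]
3 [-0.768  0.213  2.424  1.573  1.569  2.073] cost 1.3e-27 dq 0.09 tcp [0.496 0.128 0.25 ] wr [ 0.273 -0.1    0.25 ]
4 [-0.655  0.211  2.427  1.584  1.563  2.073] cost 2.0e-30 dq 0.11 tcp [0.48  0.182 0.25 ] wr [ 0.282 -0.068  0.25 ]
5 [-0.525  0.217  2.417  1.611  1.549  2.077] cost 1.3e-29 dq 0.13 tcp [0.465 0.235 0.25 ] wr [ 0.292 -0.033  0.25 ]
```

>>> step_arm:
  targets: "0 34 8 -.063 0 0;0 68 15 -.126 0 0;-1 102 22 -.189 0 0;-1 136 30 -.252 0 .002;-2 170 37 -.315 -.001 .003;-2 204 45 -.378 -.002 .004;-3 240 53 -.44 -.003 .005;-3 272 60 -.501 -.003 .005"

```text
time_s: 11.1
eef_pos: [0.4633, 0.2362, 0.2512]
eef_rot: [0.621, -0.34, 0.62, 0.339]
wrist_force: [0.6, 0.8, -2.3]
opening: 0.646
```

>>> step_arm:
  targets: "10 0 0 0 0 0;30 0 0 0 0 0;45 0 0 0 0 0;45 0 0 0 0 0"

```text
time_s: 11.6
eef_pos: [0.4641, 0.235, 0.2058]
eef_rot: [0.621, -0.338, 0.621, 0.34]
wrist_force: [0.1, -0.8, -1.9]
opening: 0.653
```

```bash
python3 c.py; python3 - <<'E'
from h import *
snap('wrist','w6'); snap('scene','s6'); snap('top','t6')
i=cv2.imread('pics/s6.png'); cv2.imwrite('pics/s6c.png',cv2.resize(i[80:220,220:380],None,fx=4,fy=4))
E
```

```text
t 11.6 q [-0.5266  0.3968  2.3881  1.6129  1.556   1.9289] p [0.4641 0.235  0.2058] open 0.6526579409182063 F [ 0.1268 -0.8275 -1.9206]
[[-0.0011 -0.8412  0.5407]
 [ 0.0017  0.5407  0.8412]
 [-1.      0.0018  0.0008]]
[0.4647 0.2351]
shift mm [-44.179  -0.325   0.497] rot [-0.     0.001 -0.002] len 44.18267676551732 0.002039494227546148
1 [-0.526  0.361  2.395  1.613  1.555  1.957] cost 2.4e-22 dq 0.04 tcp [0.464 0.235 0.215] wr [ 0.292 -0.033  0.214]
2 [-0.526  0.325  2.401  1.612  1.553  1.986] cost 3.6e-22 dq 0.04 tcp [0.464 0.235 0.223] wr [ 0.292 -0.033  0.223]
3 [-0.526  0.289  2.407  1.612  1.552  2.016] cost 5.2e-22 dq 0.04 tcp [0.464 0.235 0.232] wr [ 0.292 -0.033  0.232]
4 [-0.525  0.253  2.413  1.611  1.55   2.047] cost 7.6e-22 dq 0.04 tcp [0.465 0.235 0.241] wr [ 0.292 -0.033  0.241]
5 [-0.525  0.217  2.417  1.611  1.549  2.077] cost 1.1e-21 dq 0.04 tcp [0.465 0.235 0.25 ] wr [ 0.292 -0.033  0.25 ]
```

View pics/w6.png

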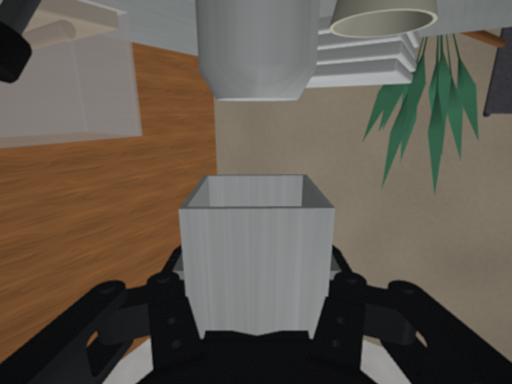

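View pics/s6c.png

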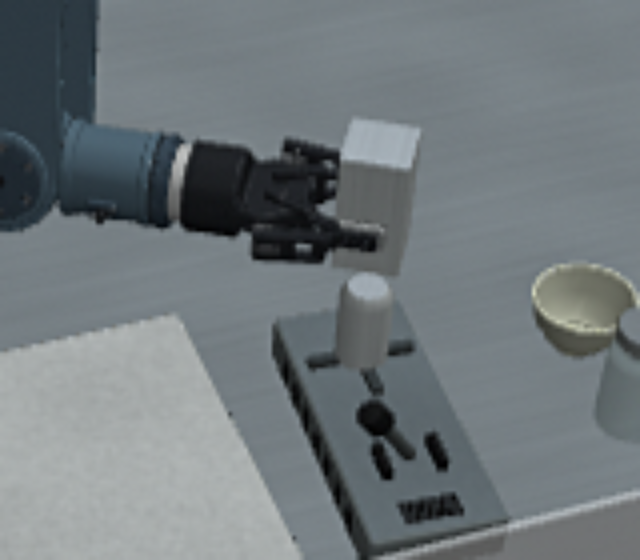

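The wrist view shows the peg upside down: its sides at u≈197 and 320, its nose from (217,98) to (304,98), nearly in line with the tin mouth at u≈256. I measure it accurately.

```bash
python3 - <<'E'
import cv2
i=cv2.imread('pics/w6.png'); cv2.imwrite('pics/w6c.png',cv2.resize(i[0:120,180:340],None,fx=5,fy=5,interpolation=cv2.INTER_CUBIC))
E
```

```text
(no output)
```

View pics/w6c.png

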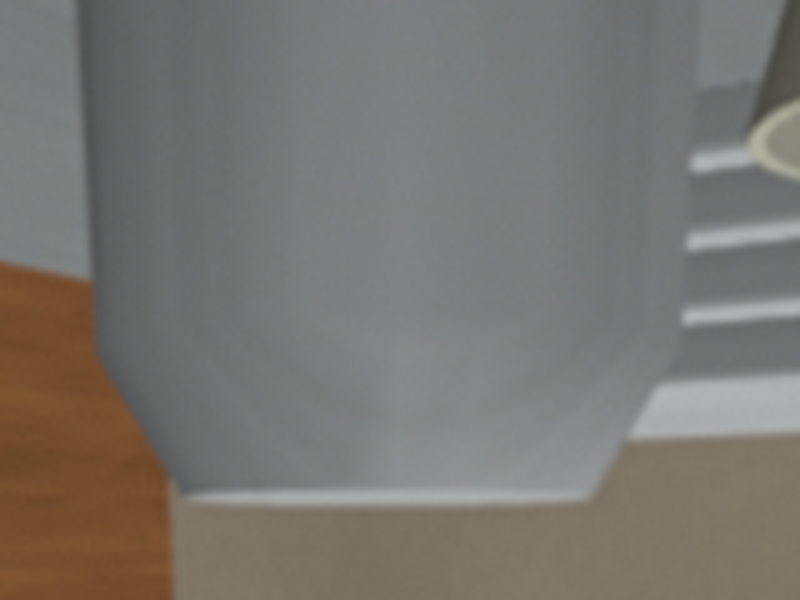

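```bash
cat > pegfit.py <<'E'
from h import *
from scipy.optimize import least_squares
np.set_printoptions(suppress=True,precision=4)
def run(fn,nose,sil,x0=(.455,.219,.128)):
    c=load(fn)
    a=np.linspace(0,2*np.pi,721)
    def circ(p,r,z): return proj(c,np.c_[p[0]+r*np.cos(a),p[1]+r*np.sin(a),0*a+z])
    def edge(p,row,side):
        # cylinder tangent lines: silhouette points at two heights
        cam=np.array(c['xyz'])[:2]; d=np.array(p[:2])-cam; D=np.hypot(*d); th=np.arctan2(d[1],d[0]); al=np.arccos(.0235/D)
        us=[]
        for s in(1,-1):
            n=th+np.pi+s*al; b=np.array(p[:2])+.0235*np.array([np.cos(n),np.sin(n)])
            q=proj(c,[[*b,p[2]-.013],[*b,p[2]-.06]]); t=(row-q[0,1])/(q[1,1]-q[0,1]); us.append(q[0,0]+t*(q[1,0]-q[0,0]))
        return (min if side=='L' else max)(us)
    def res(p):
        q=circ(p,.017,p[2]); i,j=q[:,0].argmin(),q[:,0].argmax()
        r=[q[i,0]-nose[0][0],q[j,0]-nose[1][0],.5*(q[i,1]-nose[0][1]),.5*(q[j,1]-nose[1][1])]
        return np.array(r+[edge(p,v,s)-u for u,v,s in sil]+[(p[2]-.128)*300])
    o=least_squares(res,x0,diff_step=1e-5); print('peg',o.x,res(o.x)); return o.x
k=lambda x,y:((x+.5)/5-.5+180,(y+.5)/5-.5)
if __name__=='__main__':
    s=[(*k(82,50),'L'),(*k(84,100),'L'),(*k(91,250),'L'),(*k(695,50),'R'),(*k(692,100),'R'),(*k(685,250),'R')]
    pg=run('w6',[k(185,493),k(592,493)],s)
    o=ctrl.get_obs(); p0=np.array(o['eef_pos']);Rt=Rq(o['eef_rot'])
    print('tool',Rt.inv().apply(pg-p0),'rim world',Rt.apply([.0405,-.0006,-.0188])+p0)
E
python3 pegfit.py
```

```text
peg [0.4546 0.222  0.1285] [ 0.0769 -0.1643  0.0046 -0.0613 -0.1984 -0.0453  0.2139  0.0819  0.1355
 -0.1036  0.16  ]
tool [ 0.0784  0.0019 -0.0162] rim world [0.4552 0.2184 0.1664]
```

Peg fit residuals are 0.2 px or less. In the tool frame the tin must shift about +2.5 mm in y and +2.6 mm in z. I correct this and check again closer.

>>> step_arm:
  targets: "5 2.5 2.6 0 .001 -.002;15 2.5 2.6 0 .001 -.002;25 2.5 2.6 0 .001 -.002;25 2.5 2.6 0 .001 -.002;25 2.5 2.6 0 .001 -.002"

```text
time_s: 12.38
eef_pos: [0.4644, 0.238, 0.1817]
eef_rot: [0.621, -0.339, 0.62, 0.338]
wrist_force: [-0.2, 0.0, -2.6]
opening: 0.647
```

```bash
python3 - <<'E'
from h import *
log(); snap('wrist','w7')
i=cv2.imread('pics/w7.png'); cv2.imwrite('pics/w7c.png',cv2.resize(i[60:220,170:345],None,fx=4.5,fy=3.7,interpolation=cv2.INTER_CUBIC))
E
```

```text
t 12.375 q [-0.5161  0.4923  2.3664  1.6246  1.5555  1.8506] p [0.4644 0.238  0.1817] open 0.6466530670407801 F [-0.1532  0.001  -2.6321]
[[ 0.0023 -0.8408  0.5414]
 [-0.0012  0.5413  0.8408]
 [-1.     -0.0026  0.0003]]
```

View pics/w7c.png

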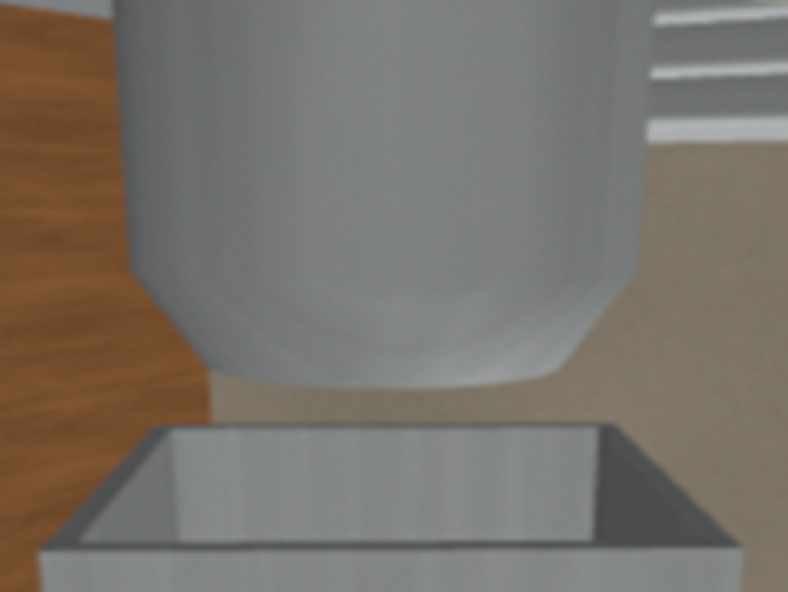

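```bash
python3 - <<'E'
from pegfit import *
k=lambda x,y:((x+.5)/4.5-.5+170,(y+.5)/3.7-.5+60)
s=[(*k(114,30),'L'),(*k(121,130),'L'),(*k(128,230),'L'),(*k(651,60),'R'),(*k(645,150),'R'),(*k(639,230),'R')]
pg=run('w7',[k(208,368),k(563,368)],s)
o=ctrl.get_obs(); p0=np.array(o['eef_pos']);Rt=Rq(o['eef_rot'])
print('tool',Rt.inv().apply(pg-p0),'rim world',Rt.apply([.0405,-.0006,-.0188])+p0)
E
```

```text
peg [0.4541 0.2214 0.1293] [-0.2153 -0.5657 -0.11   -0.0213  0.1462  0.0732  0.0003  0.1928  0.1135
  0.191   0.3876]
tool [ 0.0525 -0.0001 -0.0195] rim world [0.4549 0.2218 0.1413]
```

Residual offsets are 0.7 mm or less, within the 2 mm play. Lowering slowly while watching the force.

>>> step_arm:
  targets: "4 0.2 -.3 0 0 0;8 0.2 -.3 0 0 0;12 0.2 -.3 0 0 0;15 0.2 -.3 0 0 0;18 0.2 -.3 0 0 0;21 0.2 -.3 0 0 0;24 0.2 -.3 0 0 0;26 .2 -.3 0 0 0"

```text
time_s: 13.42
eef_pos: [0.4642, 0.2378, 0.1553]
eef_rot: [0.621, -0.339, 0.62, 0.338]
wrist_force: [-0.7, -0.6, -1.8]
opening: 0.646
```

>>> step_arm:
  targets: "3 0 0 0 0 0;6 0 0 0 0 0;9 0 0 0 0 0;12 0 0 0 0 0"

```text
time_s: 13.92
eef_pos: [0.4642, 0.2377, 0.1433]
eef_rot: [0.621, -0.339, 0.62, 0.338]
wrist_force: [0.2, 0.1, -2.6]
opening: 0.648
```

```bash
python3 - <<'E'
from h import *
log(); snap('wrist','w8'); snap('scene','s8')
i=cv2.imread('pics/s8.png'); cv2.imwrite('pics/s8c.png',cv2.resize(i[100:220,250:370],None,fx=5,fy=5))
E
```

```text
t 13.925 q [-0.5175  0.6405  2.324   1.6247  1.5612  1.7453] p [0.4642 0.2377 0.1433] open 0.647636880826614 F [ 0.2163  0.1157 -2.6108]
[[ 0.002  -0.8407  0.5415]
 [-0.0012  0.5415  0.8407]
 [-1.     -0.0023  0.0001]]
```

View pics/w8.png

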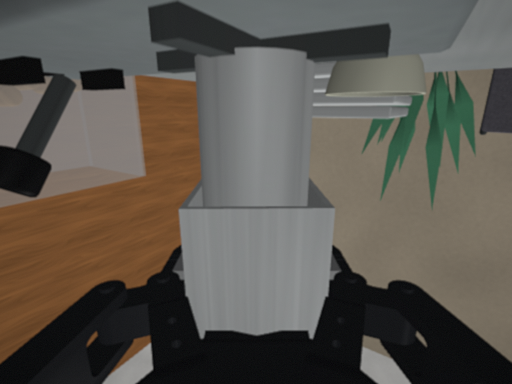

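View pics/s8c.png

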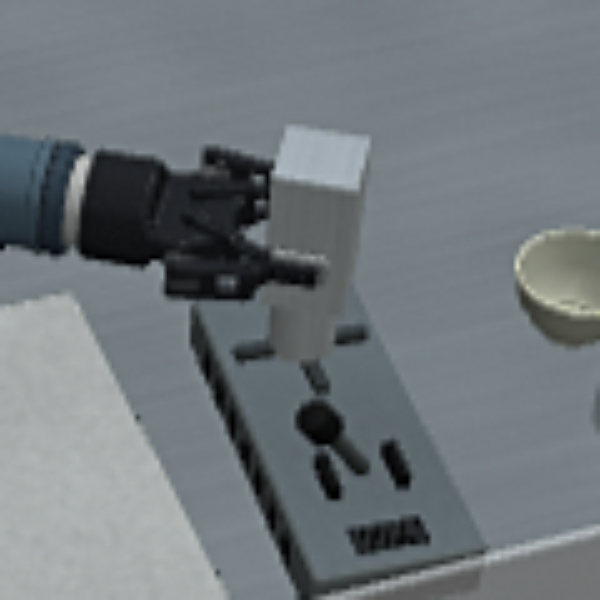

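The peg is inside the mouth with no contact force. 50 mm remain.

>>> step_arm:
  targets: "5 0 0 0 0 0;11 0 0 0 0 0;17 0 0 0 0 0;23 0 0 0 0 0;29 0 0 0 0 0;35 0 0 0 0 0;40 0 0 0 0 0;42 0 0 0 0 0"

```text
time_s: 15.02
eef_pos: [0.4643, 0.2377, 0.1011]
eef_rot: [0.621, -0.339, 0.62, 0.338]
wrist_force: [0.7, 0.2, -2.4]
opening: 0.65
```

>>> step_arm:
  targets: "1 0 0 0 0 0;2 0 0 0 0 0;3 0 0 0 0 0;4 0 0 0 0 0;5 0 0 0 0 0"

```text
time_s: 15.65
eef_pos: [0.4643, 0.2377, 0.0964]
eef_rot: [0.621, -0.339, 0.62, 0.338]
wrist_force: [0.0, -0.1, -2.8]
opening: 0.647
```

>>> step_arm:
  targets: ".5 0 0 0 0 0;1 0 0 0 0 0;1.5 0 0 0 0 0"

```text
time_s: 16.02
eef_pos: [0.4643, 0.2377, 0.0949]
eef_rot: [0.621, -0.339, 0.62, 0.338]
wrist_force: [1.0, 0.5, -2.1]
opening: 0.651
```

>>> step_arm:
  targets: ".5 0 0 0 0 0;1 0 0 0 0 0;1 0 0 0 0 0"

```text
time_s: 16.4
eef_pos: [0.4643, 0.2377, 0.0939]
eef_rot: [0.621, -0.339, 0.62, 0.338]
wrist_force: [-0.6, -0.2, -2.2]
opening: 0.65
```

```bash
python3 - <<'E'
from h import *
log(); snap('wrist','w9')
i=cv2.imread('pics/w9.png'); cv2.imwrite('pics/w9c.png',cv2.resize(i[110:230,150:370],None,fx=3.5,fy=3.5,interpolation=cv2.INTER_CUBIC))
E
```

```text
t 16.4 q [-0.5175  0.8182  2.2574  1.6255  1.5673  1.6344] p [0.4643 0.2377 0.0939] open 0.6495687705755621 F [-0.6115 -0.2308 -2.1833]
[[ 0.0019 -0.8407  0.5415]
 [-0.0011  0.5415  0.8407]
 [-1.     -0.0022  0.0001]]
```

View pics/w9c.png

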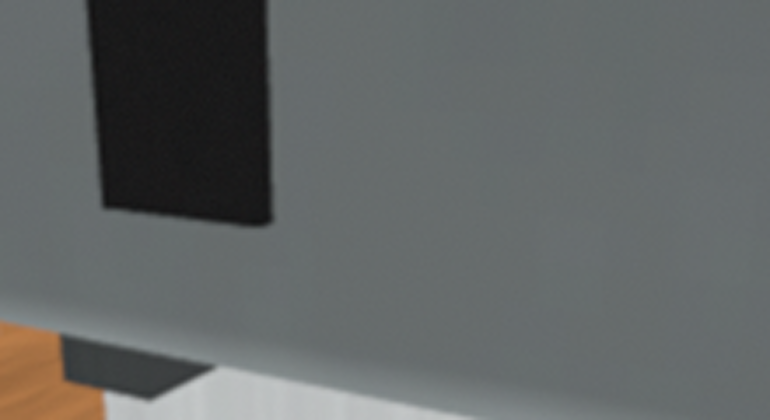

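>>> step_arm:
  targets: ".4 0 0 0 0 0;.8 0 0 0 0 0;.8 0 0 0 0 0"

```text
time_s: 16.82
eef_pos: [0.4643, 0.2377, 0.0931]
eef_rot: [0.621, -0.339, 0.62, 0.338]
wrist_force: [-0.6, 0.5, -2.7]
opening: 0.652
```

>>> step_arm:
  targets: ".4 0 0 0 0 0;.8 0 0 0 0 0;.8 0 0 0 0 0"

```text
time_s: 17.2
eef_pos: [0.4643, 0.2377, 0.0928]
eef_rot: [0.622, -0.339, 0.62, 0.338]
wrist_force: [0.1, -0.3, 1.9]
opening: 0.648
```

Contact: wrist force rose from -2.6 to +1.9 N at TCP z 0.0928, against an expected 0.0935. Releasing.

>>> step_arm:
  targets: "0 0 0 0 0 0;0 0 0 0 0 0;0 0 0 0 0 0;0 0 0 0 0 0;0 0 0 0 0 0;0 0 0 0 0 0;0 0 0 0 0 0"
  grip: 100

```text
time_s: 18.08
eef_pos: [0.4643, 0.2377, 0.0924]
eef_rot: [0.621, -0.339, 0.62, 0.338]
wrist_force: [-0.4, -0.8, -1.1]
opening: 1.002
```

```bash
python3 - <<'E'
from h import *
log(); snap('top','t10'); snap('scene','s10')
i=cv2.imread('pics/s10.png'); cv2.imwrite('pics/s10c.png',cv2.resize(i[100:220,250:370],None,fx=5,fy=5))
i=cv2.imread('pics/t10.png'); cv2.imwrite('pics/t10c.png',cv2.resize(i[150:290,130:270],None,fx=4,fy=4))
E
```

```text
t 18.075 q [-0.5174  0.8236  2.2551  1.6254  1.5674  1.6313] p [0.4643 0.2377 0.0924] open 1.0015490351276133 F [-0.4004 -0.8172 -1.0862]
[[ 0.002  -0.8407  0.5414]
 [-0.0012  0.5414  0.8407]
 [-1.     -0.0023  0.0001]]
```

View pics/s10c.png

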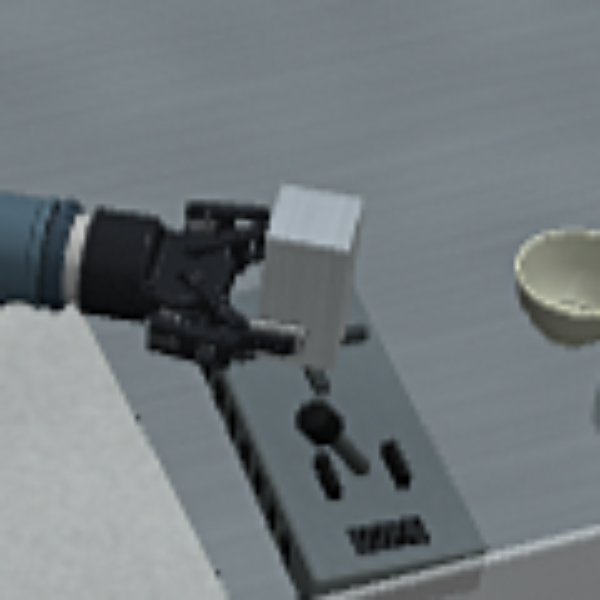

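View pics/t10c.png

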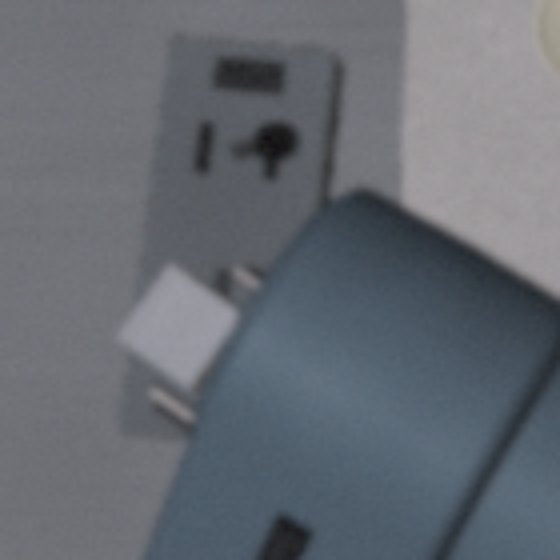

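Scene and top views: the tin sits square over the peg, its lower edge at the ribs, and the pads are clear on both sides. The lever is still off. I raise the gripper straight up off the tin and plan the push on the switch.

>>> step_arm:
  targets: "-5 0 0 0 0 0;-15 0 0 0 0 0;-30 0 0 0 0 0;-50 0 0 0 0 0;-75 0 0 0 0 0;-100 0 0 0 0 0;-125 0 0 0 0 0;-125 0 0 0 0 0"

```text
time_s: 19.18
eef_pos: [0.464, 0.2379, 0.219]
eef_rot: [0.622, -0.341, 0.619, 0.337]
wrist_force: [0.3, -0.3, 0.4]
opening: 1.002
```

```bash
cat > d.py <<'E'
from plan import *
log()
pv=np.array([.5838,.2103]); yv=np.array([.0875,.9962]); R4=tool(1.483,-1)
a=pv-.13*yv; b=pv+.005*yv
f=plan(np.r_[a,.215],R4,n=5)
f=plan(np.r_[a,.11],R4,n=5,frm=f)
f=plan(np.r_[b,.11],R4,n=5,frm=f)
E
python3 d.py
python3 - <<'E'
from h import *
snap('top','t11'); snap('scene','s11'); snap('wrist','w11')
i=cv2.imread('pics/s11.png'); cv2.imwrite('pics/s11c.png',cv2.resize(i[100:220,250:370],None,fx=5,fy=5))
E
```

```text
t 19.175 q [-0.5172  0.3426  2.4002  1.6214  1.5501  1.9622] p [0.464  0.2379 0.219 ] open 1.0023553930200688 F [ 0.2886 -0.3336  0.4473]
[[ 0.0061 -0.8408  0.5412]
 [-0.0032  0.5412  0.8409]
 [-1.     -0.0068  0.0006]]
shift mm [   5.156 -176.2    -73.425] rot [-0.484 -0.001  0.007] len 190.9566314555924 0.4841649389731813
1 [-0.568  0.405  2.27   1.488  1.613  2.03 ] cost 3.0e-27 dq 0.13 tcp [0.486 0.206 0.218] wr [ 0.34  -0.077  0.218]
2 [-0.595  0.475  2.129  1.384  1.681  2.094] cost 4.2e-28 dq 0.14 tcp [0.507 0.175 0.217] wr [ 0.39  -0.121  0.217]
3 [-0.607  0.55   1.98   1.301  1.756  2.155] cost 3.6e-28 dq 0.15 tcp [0.529 0.144 0.217] wr [ 0.44  -0.163  0.217]
4 [-0.612  0.629  1.824  1.233  1.837  2.212] cost 2.1e-27 dq 0.16 tcp [0.551 0.112 0.216] wr [ 0.492 -0.201  0.216]
5 [-0.61   0.713  1.662  1.178  1.924  2.266] cost 3.0e-26 dq 0.16 tcp [0.572 0.081 0.215] wr [ 0.544 -0.237  0.215]
shift mm [105.   0.   0.] rot [0. 0. 0.] len 105.0 0.0
1 [-0.61   0.754  1.652  1.167  1.912  2.236] cost 2.0e-20 dq 0.04 tcp [0.572 0.081 0.194] wr [ 0.544 -0.237  0.194]
2 [-0.61   0.796 
[... 412 characters left out ...]
0.081 0.11 ] wr [ 0.544 -0.237  0.11 ]
shift mm [  0.      0.025 135.005] rot [0. 0. 0.] len 135.00477149067734 0.0
1 [-0.569  0.917  1.612  1.167  1.84   2.128] cost 8.9e-25 dq 0.04 tcp [0.575 0.108 0.11 ] wr [ 0.547 -0.21   0.11 ]
2 [-0.527  0.91   1.63   1.202  1.814  2.127] cost 2.5e-24 dq 0.04 tcp [0.577 0.135 0.11 ] wr [ 0.549 -0.183  0.11 ]
3 [-0.483  0.904  1.645  1.238  1.788  2.127] cost 3.2e-23 dq 0.04 tcp [0.58  0.161 0.11 ] wr [ 0.552 -0.156  0.11 ]
4 [-0.438  0.9    1.656  1.275  1.762  2.128] cost 1.7e-22 dq 0.05 tcp [0.582 0.188 0.11 ] wr [ 0.554 -0.129  0.11 ]
5 [-0.392  0.896  1.664  1.314  1.736  2.13 ] cost 5.3e-22 dq 0.05 tcp [0.584 0.215 0.11 ] wr [ 0.556 -0.102  0.11 ]
```

View pics/s11c.png

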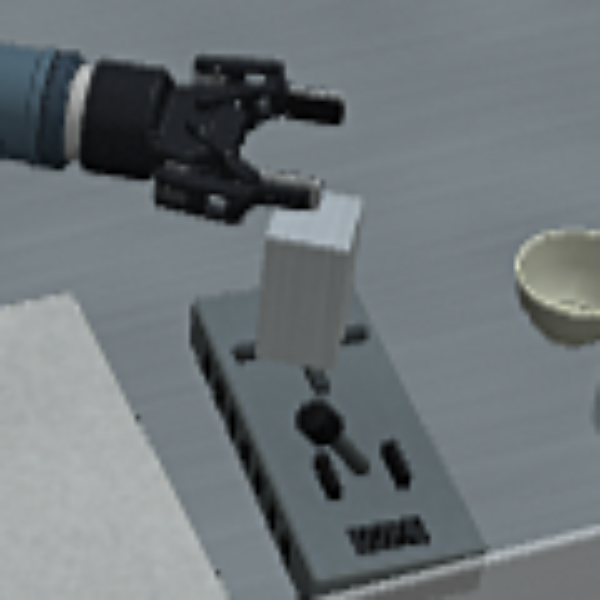

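View pics/w11.png

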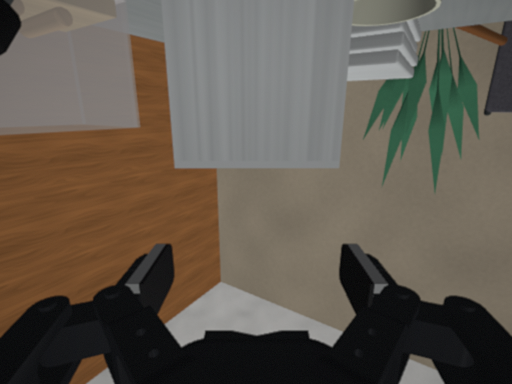

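```bash
python3 - <<'E'
from h import *
w=load('w11'); s=load('s11'); h=.028
r=R.from_euler('z',1.0-.0117)
for dz in (0,.004):
  print('w',[proj(w,r.apply([-h,b,0])+[.4547,.2217,.163+dz])[0].round(1) for b in(-h,h)], 's top', [((proj(s,r.apply([a,b,0])+[.4547,.2217,.163+dz])[0]-[250,100])*5+2).round(1) for a,b in((h,h),(h,-h),(-h,-h),(-h,h))],'s rim',[((proj(s,r.apply([a,b,0])+[.4547,.2217,.053+dz])[0]-[250,100])*5+2).round(1) for a,b in((h,-h),(-h,-h),)])
E
```

```text
w [array([171.5, 165.1]), array([334.7, 165.4])] s top [array([363. , 200.5]), array([349. , 253.1]), array([265.2, 238.8]), array([281., 187.])] s rim [array([333.8, 374.6]), array([254.1, 360.3])]
w [array([172.4, 176.5]), array([333.7, 176.8])] s top [array([363.6, 195.9]), array([349.6, 248.4]), array([265.6, 234.2]), array([281.5, 182.4])] s rim [array([334.4, 370.4]), array([254.5, 356.1])]
```

The seating check agrees: the closed end measures about 163.7 mm high against 163 expected, and about 1.5 mm off laterally. Now to the switch with the gripper shut.

>>> step_arm:
  targets: "0 -22 -9 -.06 0 0;1 -44 -18 -.121 0 0;2 -66 -27 -.182 0 .002;3 -88 -37 -.242 0 .003;3 -110 -46 -.302 0 .004;4 -132 -55 -.363 -.001 .005;5 -154 -64 -.424 -.001 .006;5 -176 -73 -.484 -.001 .007"
  grip: 0

```text
time_s: 20.32
eef_pos: [0.5725, 0.0805, 0.211]
eef_rot: [0.52, -0.475, 0.522, 0.481]
wrist_force: [0.3, -0.1, -0.3]
opening: -0.001
```

>>> step_arm:
  targets: "15 0 0 0 0 0;35 0 0 0 0 0;55 0 0 0 0 0;75 0 0 0 0 0;95 0 0 0 0 0;105 0 0 0 0 0;105 0 0 0 0 0"

```text
time_s: 21.2
eef_pos: [0.5711, 0.0821, 0.1066]
eef_rot: [0.521, -0.475, 0.522, 0.48]
wrist_force: [-0.2, 0.0, -0.4]
opening: -0.001
```

```bash
python3 d.py | tail -7
python3 - <<'E'
from h import *
log();snap('scene','s12'); snap('wrist','w12')
i=cv2.imread('pics/s12.png'); cv2.imwrite('pics/s12c.png',cv2.resize(i[100:240,210:370],None,fx=4,fy=4))
E
```

```text
5 [-0.61   0.925  1.591  1.134  1.867  2.13 ] cost 6.1e-20 dq 0.04 tcp [0.572 0.081 0.11 ] wr [ 0.544 -0.237  0.11 ]
shift mm [  0.      0.025 135.005] rot [0. 0. 0.] len 135.00477149067734 0.0
1 [-0.569  0.917  1.612  1.167  1.84   2.128] cost 8.8e-25 dq 0.04 tcp [0.575 0.108 0.11 ] wr [ 0.547 -0.21   0.11 ]
2 [-0.527  0.91   1.63   1.202  1.814  2.127] cost 2.5e-24 dq 0.04 tcp [0.577 0.135 0.11 ] wr [ 0.549 -0.183  0.11 ]
3 [-0.483  0.904  1.645  1.238  1.788  2.127] cost 3.2e-23 dq 0.04 tcp [0.58  0.161 0.11 ] wr [ 0.552 -0.156  0.11 ]
4 [-0.438  0.9    1.656  1.275  1.762  2.128] cost 1.7e-22 dq 0.05 tcp [0.582 0.188 0.11 ] wr [ 0.554 -0.129  0.11 ]
5 [-0.392  0.896  1.664  1.314  1.736  2.13 ] cost 5.4e-22 dq 0.05 tcp [0.584 0.215 0.11 ] wr [ 0.556 -0.102  0.11 ]
t 21.2 q [-0.6097  0.9324  1.5918  1.1346  1.8663  2.1305] p [0.5711 0.0821 0.1066] open -0.0011210271815994487 F [-0.1952  0.0105 -0.4343]
[[-0.007  -0.9961  0.0881]
 [ 0.0041  0.0881  0.9961]
 [-1.      0.0073  0.0034]]
```

View pics/s12c.png

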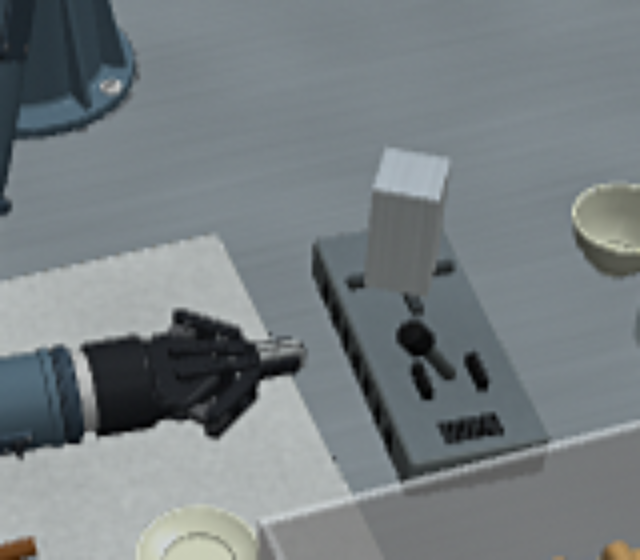

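View pics/w12.png

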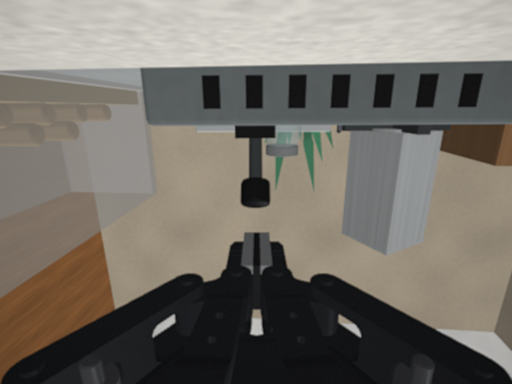

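Wrist view: the black grip at (256,192) is exactly in line with the shut fingers at u≈257, and the tin at u 345–440 is well clear. Pushing along tool z.

>>> step_arm:
  targets: "0 0 10 0 0 0;0 0 25 0 0 0;0 0 40 0 0 0;0 0 52 0 0 0;0 0 62 0 0 0;0 0 70 0 0 0;0 0 78 0 0 0;0 0 86 0 0 0"

```text
time_s: 22.3
eef_pos: [0.58, 0.1671, 0.1082]
eef_rot: [0.521, -0.476, 0.522, 0.479]
wrist_force: [-0.4, -0.8, 1.9]
opening: -0.005
```

>>> step_arm:
  targets: "0 0 7 0 0 0;0 0 14 0 0 0;0 0 21 0 0 0;0 0 28 0 0 0;0 0 35 0 0 0;0 0 42 0 0 0;0 0 49 0 0 0;0 0 49 0 0 0"

```text
time_s: 23.3
eef_pos: [0.5836, 0.2165, 0.1079]
eef_rot: [0.521, -0.476, 0.522, 0.479]
wrist_force: [0.6, 0.0, 0.9]
opening: 0.002
```

```bash
python3 - <<'E'
from h import *
log();snap('scene','s13')
i=cv2.imread('pics/s13.png'); cv2.imwrite('pics/s13c.png',cv2.resize(i[100:240,210:370],None,fx=4,fy=4))
E
```

```text
t 23.3 q [-0.3902  0.9014  1.6635  1.3156  1.7356  2.1313] p [0.5836 0.2165 0.1079] open 0.001611041148173208 F [0.5931 0.0286 0.9191]
[[-0.0045 -0.9962  0.0872]
 [ 0.0021  0.0872  0.9962]
 [-1.      0.0047  0.0017]]
```

View pics/s13c.png

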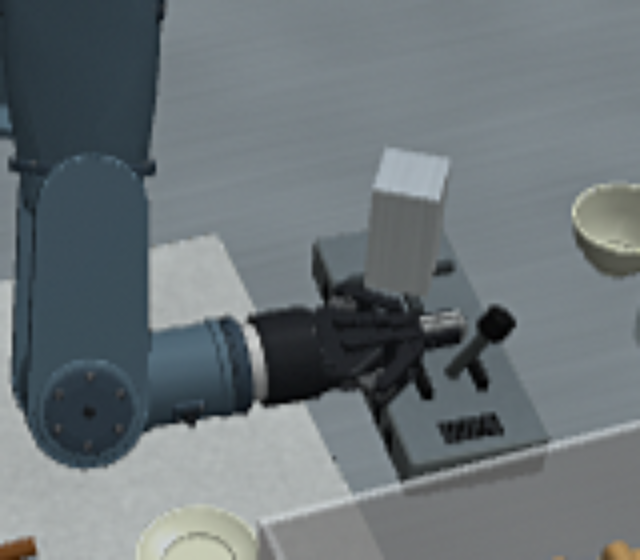

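The lever has flipped to the +y side, with the grip at crop (495,325), clear of the fingertips. Retracting.

>>> step_arm:
  targets: "0 0 -15 0 0 0;0 0 -40 0 0 0;0 0 -65 0 0 0;0 0 -90 0 0 0;0 0 -115 0 0 0;-10 0 -130 0 0 0;-40 0 -130 0 0 0;-60 0 -130 0 0 0"

```text
time_s: 24.35
eef_pos: [0.5729, 0.0852, 0.1694]
eef_rot: [0.521, -0.476, 0.522, 0.478]
wrist_force: [0.2, -0.5, -0.4]
opening: 0.003
```

>>> step_arm:
  targets: "0 0 0 0 0 0;0 0 0 0 0 0;0 0 0 0 0 0;0 0 0 0 0 0"

```text
time_s: 24.85
eef_pos: [0.5725, 0.0864, 0.1671]
eef_rot: [0.521, -0.475, 0.522, 0.48]
wrist_force: [-0.2, 0.6, -0.1]
opening: -0.001
```

```bash
python3 - <<'E'
from h import *
log();snap('scene','s14');snap('top','t14')
i=cv2.imread('pics/s14.png'); cv2.imwrite('pics/s14c.png',cv2.resize(i[100:240,210:370],None,fx=4,fy=4))
i=cv2.imread('pics/t14.png'); j=cv2.imread('pics/top0.png'); cv2.imwrite('pics/t14c.png',cv2.addWeighted(i,.5,j,.5,0)); cv2.imwrite('pics/t14d.png',cv2.resize(i[140:280,130:300],None,fx=4,fy=4))
s=load('s14'); pv=np.array([.5838,.2103,.053])
for a in (.6,1.1,1.2):
  d=a-.6; P=pv+np.array([.0875*np.sin(d),.9962*np.sin(d),np.cos(d)])*.061; print(a,(proj(s,P)[0]-[210,100])*4+1.5)
E
```

```text
t 24.85 q [-0.6022  0.8065  1.6412  1.1626  1.8925  2.2038] p [0.5725 0.0864 0.1671] open -0.0005502256971403412 F [-0.2135  0.561  -0.1481]
[[-0.0054 -0.9961  0.088 ]
 [ 0.0027  0.088   0.9961]
 [-1.      0.0057  0.0023]]
0.6 [456.5625 323.1629]
1.1 [489.8688 323.9051]
1.2 [495.4747 325.6749]
```

View pics/s14c.png

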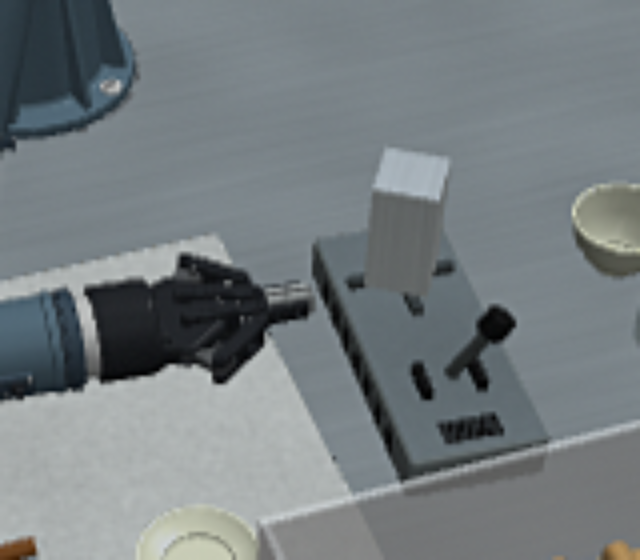

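View pics/t14c.png

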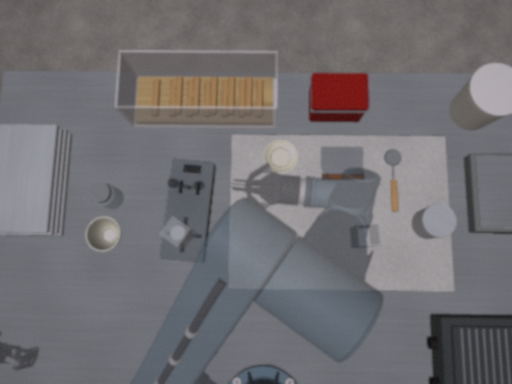

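View pics/t14d.png

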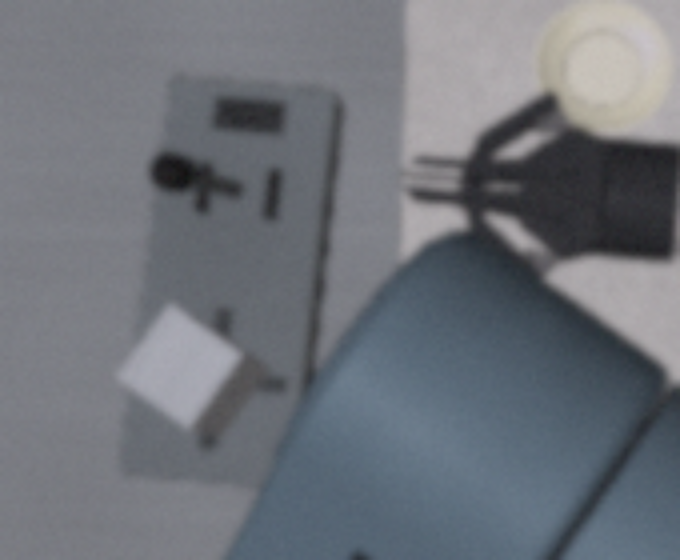

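The lever's grip at (495,325) matches the 1.2 rad prediction. The tin is square on the ribs, the blend of the start and end pictures shows no bystander moved, and the arm touches nothing.

```bash
python3 -c "
from h import *
print(ticket.hand_in())"
```

```text
the job is handed in; nothing more can be done
None
```

I put the tin upside down on the peg, let go of it, flipped the switch to on, and handed the job in at about 25 s of the 67 s allowed. The hand-in gave no verdict, so the checks below are my own.

**What I did**
- I gripped the standing tin from the side with the tool level, lifted it and turned the wrist half a turn, so it never had to be laid down.
- I lined it up over the peg with the wrist camera, correcting about 2.5 mm, and lowered it slowly. Contact showed as a change of about 4.5 N, with the tool within 1 mm of the expected height.
- I released the tin, raised the gripper straight up and pushed the lever over with the shut fingers. Then I backed away.

**Last checks**
- **Tin:** The closed end measured about 163.7 mm high against the expected 163 mm. It was about 1.5 mm off sideways, within the 7 mm allowed. I took these before the switch push; the later pictures show no change.
- **Switch:** The grip is at pixel (495,325) in the enlarged scene picture, which matches the on stop at 1.2 rad.
- **Other things on the table:** Comparing the first and last top views shows nothing moved. The scraper is partly hidden by the arm there.
- **Arm:** It stands clear of everything, with wrist force near zero.

**Disagreement:** The first two camera estimates of the peg differed by up to 5 mm in y. The close wrist view settled it, and the tin went down without touching the peg.

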